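# Hang a shelf bracket on a slotted upright and lock its keeper

## Robot

A 7-joint arm with a two-finger parallel gripper is mounted at the origin on the work surface. World frame = base frame: x ahead of the robot, y to its left, z up, the work surface at z = 0. Lengths are in mm, angles in rad, forces in N, time in s.
With the tool pointing down it reaches from about 425 to 825 mm from the base axis. Payload 3.6 kg.
Tool frame: the origin (TCP) lies midway between the tips of the shut fingers; the grasp point (between the pads) lies 19 mm behind it; z points along the fingers, x is the direction in which the jaws open and shut, and the axes are right-handed (so a half turn about z gives the same grasp; the last joint's range is limited). The gripper opens to 85 mm and grips with 20 to 120 N. Pads are 22 mm wide; open, the fingers measure 114 mm over their backs; the gripper's body (76 mm by 85 mm) begins 54 mm behind the grasp point. The pads swing forward as they close: fully open they stand 13 mm farther back than shut.
Start: joints at [1.095, 0.615, -0.013, 1.423, 0.008, 1.103, -0.04], TCP at [282.617, -585.311, 207.997] pointing down, gripper open.
Joint ranges: [-3.12, 3.12], [-0.3, 2.06], [-1.34, 1.32], [0.26, 2.42], [-1.36, 4.5], [0.01, 1.98], [-2.84, 2.84]. Speed limits (rad/s): [2.79, 2.79, 3.14, 3.14, 3.14, 3.14, 3.14].

## Interface

Orientations are given as a rotation vector (axis times angle).
In Python, from workcell import manip gives the robot as it stands.
- The arm moves only by the tool drive_tool, never from a script. Its argument "commands" is a list of rows, each an object with "linear": the shift along the tool's x, y, z in m, a list of three; "yaw": the turn about the tool's z in degrees. In form: [{"linear": [x, y, z], "yaw": yaw}, ...]. A call has 1 to 5 rows; each row shifts and turns the commanded pose from where the row before left it, along the tool's axes as they then stand; what a row does not reach is not made up. A row lasts 1/8 s, in which the tool goes at most 62.5 mm and 10.7 degrees, less where a joint would pass 70% of its speed; a pose out of reach is approached as far as the arm can. A call is refused whole if a number of a shift passes 0.0625 or a number of a turn 10.7, either way. A call with a gripper value outside its range is refused whole. "hand" is the opening, from 0 (shut) to 1 (fully open), set as the call begins (left out, the last holds). The fingers move at their own pace and stop on an object; the grip force is fixed at half the most. Time passes only in rows, so rows that do not move let the fingers close. It gives the time, the measured TCP pose, the force and the opening at its end, in the units of the state.
- manip.get_obs(): the state, without advancing time (a new reading comes with each control period).
- manip.read_camera(name): name is "side" or "top" or "wrist"; returns a dict with "color" (420x560x3 uint8, red, green, blue), "K" (3x3 intrinsics, pixels), "R" (3x3) and "t" (3): a world point X has camera coordinates R X + t. Camera axes: x right, y down, z forward; pixel columns grow to the right and rows downward; lengths in mm; the calibration is good to about 2 mm. The wrist camera is an equidistant fisheye: a pixel r from the principal point sees the ray r / f radians off the axis. A picture is of the moment at which its call begins. There is no depth.
- manip.close_job(): hands the job in, once; it reports no verdict.
The state is a dict: "clock": time; "joint_pos": joint angles; "qd": joint speeds; "effort": joint torques, N m; "position": TCP position; "orientation": TCP orientation; "wrist_force": force on the tool from outside, world axes, zero at the start; "moment": the same for the moment, N m; "opening": opening from 0.0 (shut) to 1.0 (fully open).
Only numpy, scipy, OpenCV 4.12 (cv2) and the standard library are available. Lean on these libraries where they do the work, as an engineer would, in place of code of your own. Each camera call takes 0.05 s, during which the arm holds its last target.

## Task

Hang the loose steel shelf bracket on the slotted upright of the little wire-deck rack: press its two hook tabs into the two slots just below the hinged keeper bar, push it down until it is fully home and leave it hanging there. Then swing the keeper bar shut across the bracket's top edge and let go. Leave the stock boxes where they are.

Things in the scene. Friction and masses are not known exactly. Their poses are not given: they have to be found in the camera images.
- rack: fixed bench-top rack: base plate, two rear legs, wire deck, and in the middle a slotted channel upright 42 mm wide. Origin: bench level, middle of the upright's front face; +x points into the upright (the pressing direction), y across, z up. The upright with keeper stands on a levelling foot: it is up to 6 mm higher or lower than nominal, which no pose here shows: find it by feel.
- slot_low (a point): bottom edge (middle, front face) of the lower of the two slots to use, at nominal height 72 mm; axes as the rack's. The next slot is 40 mm above. Slots are 10 mm wide (y) and 26 mm high in a 4 mm face plate, hollow behind for 25 mm. Home, the bracket's origin is 12 mm below this edge, axes parallel to the rack's. True edge: up to 6 mm higher or lower, the same for all slots and the keeper.
- deck_front (a point): middle of the deck's front edge, 70 mm in front of the slotted face and 340 mm above the bench; its truss reaches down to 319 mm. The deck is 260 mm wide and reaches 190 mm behind the face. It leaves no room for a gripper straight above the work: bring the tool leaning back 20 to 50 degrees, fingers pointing down and into the rack.
- bracket: loose steel shelf bracket, about 350 g, standing on the bench. Origin: bottom middle of its back plate's rear face; x points backwards as the hooks do, z up. Ledge x -110 to 0, 70 mm wide (y), 4 mm thick; back plate 4 mm thick (x -4 to 0), 32 mm wide, 70 mm high. Once hung and released it may lean forward up to 3 degrees.
- rib_grip (a point): place to grip the bracket: on its upright middle rib, 10 mm thick (y), running x -80 to -4 mm, top at z = 50 mm of the bracket; this point is at (-45, 0, 34) mm in the bracket frame; axes as the bracket's.
- hook_low (a point): underside of the lower tab's neck at the plate's rear face, (0, 0, 12) mm in the bracket. Two equal tabs, the other 40 mm above: 6 mm thick (y), neck 10 mm high reaching 11 mm back, at its end a hook 12 mm down, 5.6 mm clear of the plate. Tabs enter with the bracket 12 to 16 mm above home; pressed flush to the face, it goes straight down until the necks sit on the slots' bottom edges.
- keeper (a joint): keeper bar angle in rad, on the upright's front: 0 = shut, level across the top of the home bracket, pointing to the rack's -y; 1.57 = straight up; it starts 1.3 to 1.55 and stops at 1.7 and 0. Stiff hinge (0.08 N m friction), stays where left. A bracket not fully down keeps it from shutting (2 mm of room).
- keeper_pivot (a point): nominal keeper hinge axis (along the rack's x), y = +32, z = 137 mm in the rack; true height 77 mm above the origin of the home bracket. The bar is 10 mm thick; 75 mm from the axis it carries a round peg, 10 mm in diameter, sticking out to -x from 10 to 61 mm in front of the slotted face: pinch it or push it.
- carton: bystander: closed cardboard carton 100 x 150 x 80 mm, origin under its middle
- black_box: bystander: flat black box 90 x 170 x 28 mm, origin under its middle
- white_box: bystander: small white box 70 x 120 x 30 mm, origin under its middle
Mind the look-alikes: they are no part of the job. Several things have the shape of the bracket; the one meant has the colours described above.

How it is judged (in metres and radians):
On the way, in this order (a step that is already met when the one before it is completed fails the run):
1. the bracket hangs home on the upright: both hook tabs in the slots just below the keeper, flush and down, the keeper still open (x of bracket in the frame of rack between -0.004 and 0.003 m and y of bracket in the frame of rack between -0.005 and 0.005 m and z of bracket in the frame of rack between 0.05 and 0.068 m and angle between bracket's own z axis and vertical below 0.12 rad and value of joint keeper above 0.8 rad), for 0.2 s.
2. the keeper bar is swung shut over the bracket (value of joint keeper below 0.07 rad), for 0.2 s.
At the end, for the whole second after the job is handed in: bracket at rest on the upright, hooked in the slots below the keeper: rear face within 4 mm of the face, within 5 mm of its middle, origin 50 to 68 mm above the bench, under 0.12 rad out of plumb; keeper bar shut within 0.07 rad (only possible with the bracket fully down) (x of bracket in the frame of rack between -0.004 and 0.003 m and y of bracket in the frame of rack between -0.005 and 0.005 m and z of bracket in the frame of rack between 0.05 and 0.068 m and angle between bracket's own z axis and vertical below 0.12 rad and value of joint keeper below 0.07 rad and linear speed of bracket below 0.02 m/s); the robot touches nothing.
It fails at once if a stock box is moved by more than 25 mm (distance of any of carton, black_box, white_box from where it was at the start of the episode above 0.025 m).
It also fails if it takes over 56 s, if anything falls off the work surface, if the arm or the gripper's body presses on something with over 40 N, if the wrist force passes 120 N, or if a joint passes its speed limit or range.

## Working session

There is one attempt and no reset: what is moved stays moved. The work goes in short steps, Python scripts to look and compute and a tool call to move; the robot and the scene stay as the last step left them, time stands still between calls to the robot, and variables do not carry over. Pictures are saved under pics/ and viewed, and the job is handed in when it is done.

Besides the shell and the picture viewer there is one more tool, called after "Call:" by a JSON object that holds its "op" and its "data". drive_tool: Moves the arm, as the interface text tells. Its arguments: {"type":"object","properties":{"commands":{"type":"array","items":{"type":"object","properties":{"linear":{"type":"array","items":{"type":"number"}},"yaw":{"type":"number"}}}},"hand":{"type":"number"}},"required":["commands"]}

```bash
ls; mkdir -p pics; python3 - <<'E'
from workcell import manip
import cv2
print(manip.get_obs())
for n in ["side","top","wrist"]:
    c=manip.read_camera(n); cv2.imwrite(f"pics/{n}0.png",c["color"][:,:,::-1]); print(n,c["K"].tolist(),c["R"].round(4).tolist(),c["t"].round(1).tolist())
E
```

```text
pics
{'clock': 0.0, 'joint_pos': array([ 1.0945174 ,  0.61592245, -0.012628  ,  1.42494616,  0.00810129,
        1.10340197, -0.04039145]), 'qd': array([ 4.54948493e-04,  2.39236472e-04, -3.06609618e-04, -1.74257023e-03,
       -6.94771814e-05,  1.79480783e-03,  1.66463417e-04]), 'effort': array([-5.17626941e-04, -4.69213986e+01,  2.59182081e-01, -1.71037120e+01,
        1.00090812e-02,  9.63533821e-03, -3.55612137e-06]), 'position': array([ 282.24145865, -584.58278109,  206.82045068]), 'orientation': array([-2.65979198,  1.66928233,  0.00352254]), 'wrist_force': array([ 0.20776444, -0.02532027, -0.00836454]), 'moment': array([0.01148105, 0.01948685, 0.01460012]), 'opening': 1.000845248065587}
side [[383.38447519927195, 0.0, 277.13488000267967], [0.0, 383.38447519927195, 210.42369929385475], [0.0, 0.0, 1.0]] [[-0.8411, -0.5405, -0.0189], [-0.271, 0.4515, -0.8501], [0.468, -0.7099, -0.5263]] [422.6, 291.5, 984.5]
top [[541.962342984192, 0.0, 274.3633711542463], [0.0, 541.962342984192, 214.60017778854018], [0.0, 0.0, 1.0]] [[-0.0122, -0.9999, -0.0028], [-0.9924, 0.0125, -0.1226], [0.1226, 0.0013, -0.9925]] [20.8, 507.2, 1466.5]
wrist [[325.19226210127806, 0.0, 273.431010218719], [0.0, 325.19226210127806, 214.30048401736835], [0.0, 0.0, 1.0]] [[0.4345, -0.9007, -0.0023], [-0.8639, -0.4175, 0.2817], [-0.2547, -0.1204, -0.9595]] [-649.2, -36.9, 380.9]
```

View pics/side0.png

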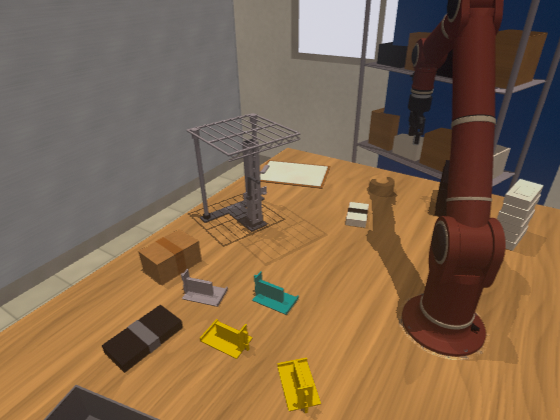

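View pics/top0.png

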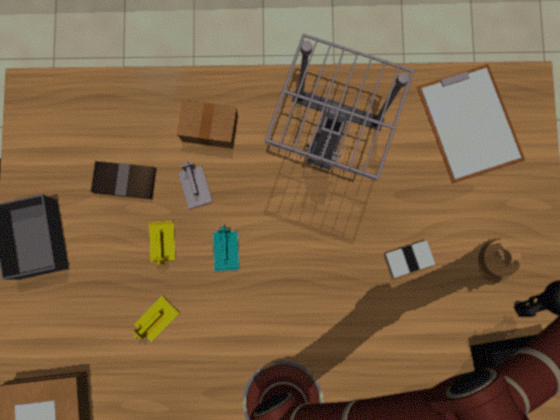

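View pics/wrist0.png

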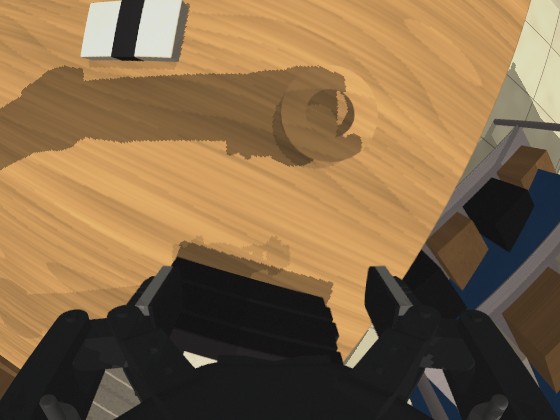

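```bash
python3 - <<'E'
import cv2
t=cv2.imread("pics/top0.png"); s=cv2.imread("pics/side0.png")
cv2.imwrite("pics/t_rack.png",cv2.resize(t[30:190,255:425],None,fx=4.5,fy=3.7*1.0 if 0 else 4.5,interpolation=cv2.INTER_CUBIC)[:600*2][:720])
cv2.imwrite("pics/t_br.png",cv2.resize(t[150:220,165:225],None,fx=8,fy=8,interpolation=cv2.INTER_CUBIC))
cv2.imwrite("pics/s_rack.png",cv2.resize(s[110:250,180:310],None,fx=4.28,fy=4.28,interpolation=cv2.INTER_CUBIC))
cv2.imwrite("pics/s_br.png",cv2.resize(s[255:315,170:240],None,fx=8,fy=8,interpolation=cv2.INTER_CUBIC))
E
```

```text
(no output)
```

View pics/t_rack.png

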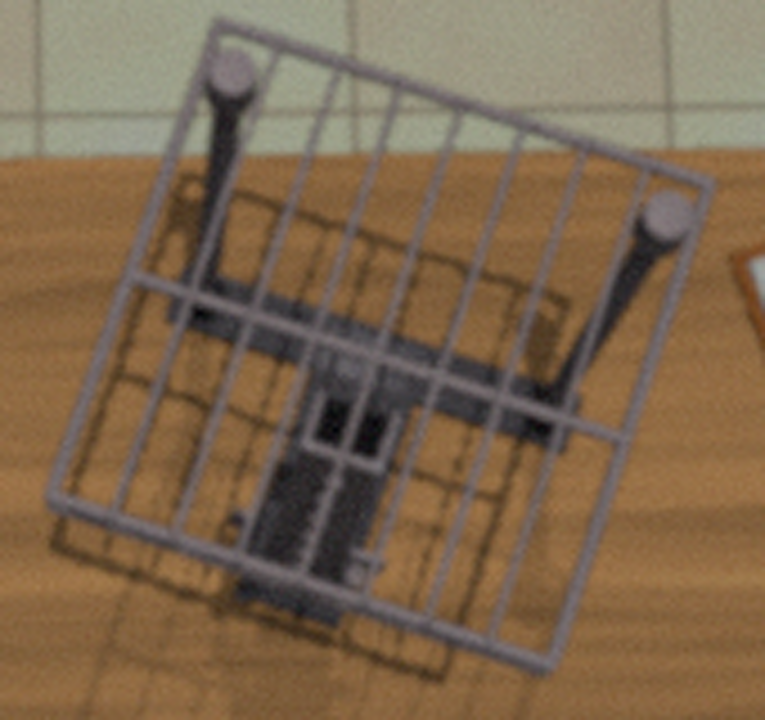

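View pics/t_br.png

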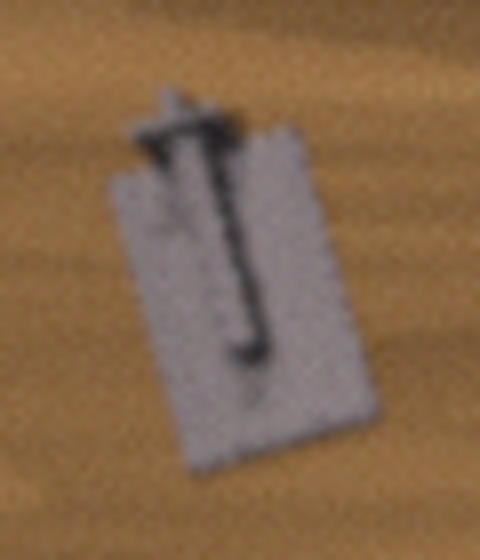

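View pics/s_rack.png

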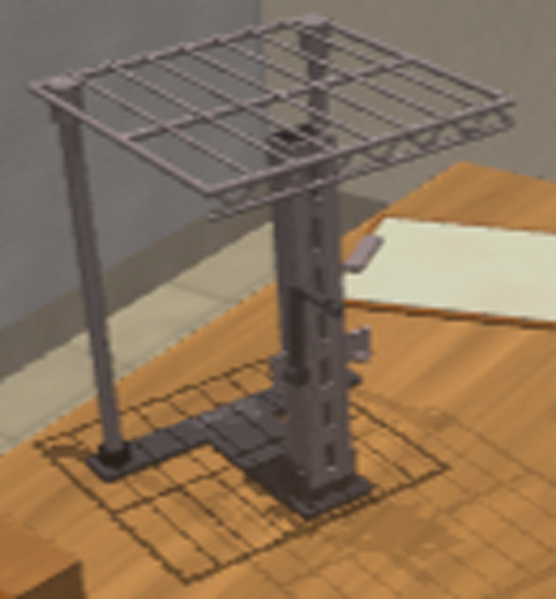

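View pics/s_br.png

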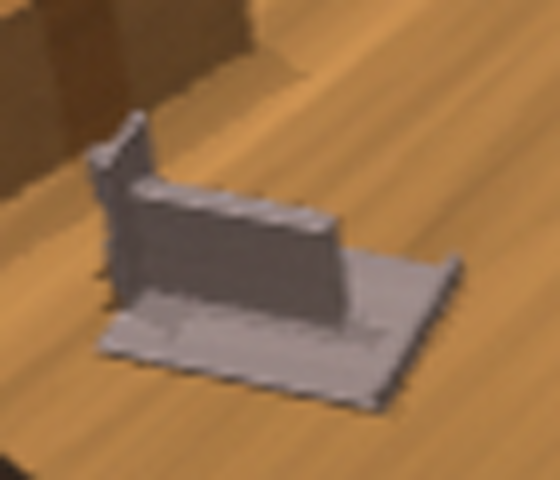

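```bash
cat > h.py <<'E'
import numpy as np, cv2
from scipy.optimize import least_squares
from scipy.spatial.transform import Rotation as Ro
CAM={'side':(383.384,277.135,210.424,[[-0.8411,-0.5405,-0.0189],[-0.271,0.4515,-0.8501],[0.468,-0.7099,-0.5263]],[422.6,291.5,984.5]),
'top':(541.962,274.363,214.6,[[-0.0122,-0.9999,-0.0028],[-0.9924,0.0125,-0.1226],[0.1226,0.0013,-0.9925]],[20.8,507.2,1466.5])}
def proj(n,X):
    f,cx,cy,R,t=CAM[n]; c=np.array(R)@X+np.array(t); return np.array([cx+f*c[0]/c[2],cy+f*c[1]/c[2]])
def W(p,b):
    x,y,a=p; c,s=np.cos(a),np.sin(a); return np.array([x+c*b[0]-s*b[1],y+s*b[0]+c*b[1],b[2]])
def fit(obs,p0,fz=0):
    f=lambda p:np.concatenate([proj(n,W(p,b))-np.array(u) for n,b,u in obs])
    r=least_squares(f,p0); print(r.x, np.degrees(r.x[2])); print(f(r.x).reshape(-1,2).round(1).tolist()); return r.x
E
python3 - <<'E'
from h import *
T=lambda u,v:(255+u/4.5,30+v/4.5); S=lambda u,v:(180+u/4.28,110+v/4.28)
z=338
FL,FR,BR,BL=(-70,130,z),(-70,-130,z),(190,-130,z),(190,130,z)
r1=[('top',FL,T(55,498)),('top',FR,T(552,662)),('top',BR,T(710,183)),('top',BL,T(218,25))]
r2=[('side',FL,S(210,190)),('side',FR,S(513,103)),('side',BR,S(315,18)),('side',BL,S(32,88))]
fit(r1,[600,0,0]);fit(r2,[600,0,0]);R=fit(r1+r2,[600,0,0])
T=lambda u,v:(165+u/8,150+v/8); S=lambda u,v:(170+u/8,255+v/8)
b1=[('top',(0,35,4),T(110,175)),('top',(0,-35,4),T(292,127)),('top',(-110,-35,4),T(378,415)),('top',(-110,35,4),T(192,470))]
b2=[('side',(0,35,2),S(100,348)),('side',(-110,35,2),S(378,402)),('side',(-110,-35,4),S(460,255)),('side',(-4,0,50),S(135,182)),('side',(-80,0,50),S(335,215))]
fit(b1,[600,0,0]);fit(b2,[600,0,0]);B=fit(b1+b2,[600,0,0])
print(proj('top',W(R,(0,0,0))),proj('side',W(R,(0,0,0))),proj('side',W(R,(0,32,137))))
E
```

```text
[ 6.58757519e+02 -1.17004394e+02 -3.40195653e-01] -19.49177509730365
[[-0.4, -0.1], [0.4, 0.3], [-0.2, -0.1], [0.2, -0.1]]
[ 6.61274559e+02 -1.19953713e+02 -3.50048958e-01] -20.056327931782818
[[0.0, 0.5], [-0.5, -0.2], [-0.2, 0.1], [0.7, -0.1]]
[ 6.58907812e+02 -1.17148428e+02 -3.42425100e-01] -19.619513006078236
[[-0.4, -0.3], [0.4, 0.4], [-0.0, -0.0], [0.5, -0.2], [0.4, 1.1], [-0.4, 0.0], [-0.6, 0.5], [0.4, 0.4]]
[6.45249774e+02 2.52436219e+02 2.76776915e-01] 15.858149103112396
[[-0.4, 0.3], [0.5, -0.6], [0.3, 0.1], [-0.4, 0.2]]
[6.46748980e+02 2.53092014e+02 3.03047598e-01] 17.36334836866929
[[-0.5, -0.3], [1.1, 0.1], [0.2, 0.6], [-0.3, -0.4], [-0.4, -0.0]]
[6.45868233e+02 2.52710257e+02 2.86281464e-01] 16.402719653081974
[[-0.5, 0.2], [0.4, -0.9], [0.5, -0.4], [-0.1, -0.0], [-0.4, -0.3], [0.9, 0.5], [0.5, 1.1], [-0.0, -0.4], [-0.3, 0.3]]
[319.86648664 162.69775426] [258.10872726 227.15304122] [248.48834495 196.80955791]
```

```bash
cat >> h.py <<'E'
RK=np.array([658.9,-117.1,-0.3415]); BR=np.array([645.8,252.6,0.284])
def st():
    from workcell import manip
    o=manip.get_obs(); return o,np.array(o['position']),Ro.from_rotvec(o['orientation']).as_matrix()
def rep():
    o,p,R=st()
    print('t',round(o['clock'],2),'p',p.round(1),'q',o['joint_pos'].round(3),'open',round(float(o['opening']),3),'F',np.round(o['wrist_force'],1),'M',np.round(o['moment'],2))
    print('x az',np.degrees(np.arctan2(R[1,0],R[0,0])).round(2),'xz',R[2,0].round(3),'z',R[:,2].round(3),'lean',np.degrees(np.arccos(-R[2,2])).round(2),'lean az',np.degrees(np.arctan2(R[1,2],R[0,2])).round(1))
    a=RK[2];c,s=np.cos(a),np.sin(a);d=p-np.array([RK[0],RK[1],0]);print('rack',(c*d[0]+s*d[1]).round(1),(-s*d[0]+c*d[1]).round(1),p[2].round(1))
    return o,p,R
def disp(target):
    o,p,R=st(); d=R.T@(np.array(target)-p); print('tool-axis disp mm',d.round(1),'norm',np.linalg.norm(d).round(1)); return d
E
python3 - <<'E'
from h import *
rep(); g=W(BR,(-45,0,34)); print(g); disp([g[0],g[1],208])
for i in range(3):
  print(W(RK,(0,0,0)))
E
```

```text
t 0.15 p [ 282.3 -584.8  207.1] q [ 1.094  0.616 -0.013  1.425  0.008  1.103 -0.04 ] open 1.0 F [0.2 1.2 0.1] M [0.05 0.   0.01]
x az -64.23 xz -0.002 z [-0.001  0.002 -1.   ] lean 0.12 lean az 116.3
rack -198.2 -566.8 207.1
[602.60259514 239.99110578  34.        ]
tool-axis disp mm [-6.034e+02 -6.470e+02  3.000e-01] norm 884.8
[ 658.9 -117.1    0. ]
[ 658.9 -117.1    0. ]
[ 658.9 -117.1    0. ]
```

```bash
cat >> h.py <<'E'
def plan(target,yaw,n,show=5):
    """n equal rows from measured pose; prints tool-axis rows (m), yaw deg"""
    o,p,R=st(); d=(np.array(target)-p)/n; y=yaw/n
    for k in range(min(n,show)):
        Rk=R@Ro.from_euler('z',np.radians(y*k)).as_matrix()
        print([round(float(v)/1000,4) for v in Rk.T@d],round(y,2))
E
python3 - <<'E'
from h import *
plan([602.6,240,208],-170.6,16,10)
E
```

```text
[-0.0377, -0.0404, 0.0] -10.66
[-0.0296, -0.0467, 0.0] -10.66
[-0.0204, -0.0514, 0.0] -10.66
[-0.0106, -0.0543, 0.0] -10.66
[-0.0003, -0.0553, 0.0] -10.66
[0.0099, -0.0544, 0.0] -10.66
[0.0198, -0.0516, 0.0] -10.66
[0.029, -0.0471, 0.0] -10.66
[0.0372, -0.0409, 0.0] -10.66
[0.0441, -0.0333, 0.0] -10.66
```

Call:
{"op": "drive_tool", "data": {"commands": [{"linear":[-0.038,-0.04,0],"yaw":-10.6},{"linear":[-0.03,-0.047,0],"yaw":-10.6},{"linear":[-0.02,-0.051,0],"yaw":-10.6},{"linear":[-0.011,-0.054,0],"yaw":-10.6},{"linear":[0,-0.055,0],"yaw":-10.6}], "hand": 1}}

```text
clock: 0.78
position: [382.7, -326.4, 208.0]
orientation: [-3.127, 0.298, 0.0]
wrist_force: [0.0, 0.4, -0.5]
opening: 0.995
```

```bash
python3 - <<'E'
from h import *
rep();plan([602.6,240,200],-117,11,5)
E
```

```text
t 0.78 p [ 382.7 -326.4  208. ] q [ 0.872  0.402 -0.295  1.835  0.143  0.926  0.323] open 0.995 F [ 0.   0.4 -0.5] M [-0.06 -0.04  0.05]
x az -10.89 xz -0.0 z [-0.  0. -1.] lean 0.0 lean az 163.0
rack -190.1 -289.7 208.0
[0.0099, -0.0543, 0.0007] -10.64
[0.0198, -0.0516, 0.0007] -10.64
[0.0289, -0.047, 0.0007] -10.64
[0.0371, -0.0409, 0.0007] -10.64
[0.044, -0.0333, 0.0007] -10.64
```

Call:
{"op": "drive_tool", "data": {"commands": [{"linear":[0.01,-0.054,0],"yaw":-10.6},{"linear":[0.02,-0.052,0],"yaw":-10.6},{"linear":[0.029,-0.047,0],"yaw":-10.6},{"linear":[0.037,-0.041,0],"yaw":-10.6},{"linear":[0.044,-0.033,0],"yaw":-10.6}]}}

```text
clock: 1.4
position: [484.9, -70.3, 208.0]
orientation: [2.932, 1.128, -0.0]
wrist_force: [1.3, -0.4, -0.4]
opening: 0.994
```

```bash
python3 - <<'E'
from h import *
rep();plan([602.6,240,160],-64.2,6,6)
E
```

```text
t 1.4 p [484.9 -70.3 208. ] q [ 0.512  0.419 -0.583  1.862  0.281  0.942  0.536] open 0.994 F [ 1.3 -0.4 -0.4] M [-0.04 -0.02  0.02]
x az 42.09 xz -0.0 z [ 0. -0. -1.] lean 0.02 lean az -73.0
rack -179.6 -14.2 208.0
[0.0492, -0.0252, 0.008] -10.7
[0.0531, -0.0157, 0.008] -10.7
[0.055, -0.0055, 0.008] -10.7
[0.0551, 0.0048, 0.008] -10.7
[0.0533, 0.0149, 0.008] -10.7
[0.0496, 0.0246, 0.008] -10.7
```

Call:
{"op": "drive_tool", "data": {"commands": [{"linear":[0.049,-0.025,0],"yaw":-10.7},{"linear":[0.053,-0.016,0],"yaw":-10.7},{"linear":[0.055,-0.006,0.005],"yaw":-10.7},{"linear":[0.055,0.005,0.005],"yaw":-10.7},{"linear":[0.053,0.015,0.005],"yaw":-10.7}]}}

```text
clock: 2.02
position: [584.2, 187.0, 192.6]
orientation: [2.111, 2.327, -0.001]
wrist_force: [1.4, 0.4, -0.3]
opening: 1.0
```

```bash
python3 - <<'E'
from h import *
rep();plan([602.6,240,130],-10.7,2,6)
from workcell import manip
cv2.imwrite("pics/w1.png",manip.read_camera("wrist")["color"][:,:,::-1])
E
```

```text
t 2.02 p [584.2 187.  192.6] q [ 0.097  0.68  -0.782  1.542  0.511  1.134  0.875] open 1.0 F [ 1.4  0.4 -0.3] M [ 0.01 -0.03  0.  ]
x az 95.57 xz -0.001 z [-0.    -0.001 -1.   ] lean 0.04 lean az -102.1
rack -172.3 261.5 192.6
[0.0255, 0.0117, 0.0313] -5.35
[0.0243, 0.0141, 0.0313] -5.35
```

View pics/w1.png

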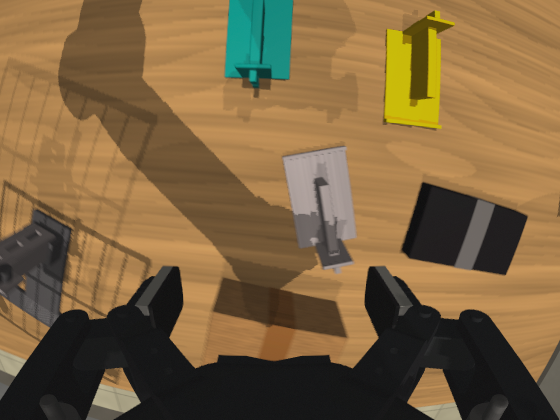

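Call:
{"op": "drive_tool", "data": {"commands": [{"linear":[0.026,0.012,0.02],"yaw":-5.4},{"linear":[0.024,0.014,0.02],"yaw":-5.4},{"linear":[0,0,0],"yaw":0}]}}

```text
clock: 2.45
position: [600.8, 240.5, 150.6]
orientation: [-1.884, -2.51, 0.005]
wrist_force: [-0.8, -0.3, 0.5]
opening: 1.003
```

```bash
python3 - <<'E'
from h import *
rep()
from workcell import manip
c=manip.read_camera("wrist");cv2.imwrite("pics/w2.png",c["color"][:,:,::-1])
K,R,t=c["K"],c["R"],c["t"]
def pw(X):
    q=R@X+t; th=np.arctan2(np.hypot(q[0],q[1]),q[2]); ph=np.arctan2(q[1],q[0]); return (K[0,2]+K[0,0]*th*np.cos(ph), K[1,2]+K[0,0]*th*np.sin(ph))
for b in [(-80,0,50),(-4,0,50),(0,35,4),(0,-35,4),(-110,35,4),(-110,-35,4),(0,16,70),(0,-16,70)]: print(b,np.round(pw(W(BR,b)),1))
E
```

```text
t 2.45 p [600.8 240.5 150.6] q [ 0.007  0.783 -0.791  1.484  0.586  1.126  0.958] open 1.003 F [-0.8 -0.3  0.5] M [-0.01  0.03  0.05]
x az 106.21 xz 0.001 z [-0.005 -0.    -1.   ] lean 0.26 lean az -177.8
rack -174.5 317.5 150.6
(-80, 0, 50) [272.5 167.9]
(-4, 0, 50) [272.7 253. ]
(0, 35, 4) [306.6 239.1]
(0, -35, 4) [238.9 239.2]
(-110, 35, 4) [309.  130.9]
(-110, -35, 4) [236.1 131. ]
(0, 16, 70) [291.7 266.4]
(0, -16, 70) [253.7 266.5]
```

View pics/w2.png

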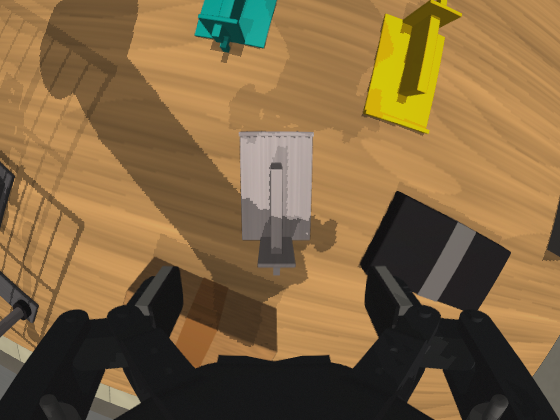

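```bash
python3 - <<'E'
from h import *
rep();plan([601.7,243.2,20],0,3,1)
E
```

```text
t 2.5 p [601.6 239.1 151.9] q [ 0.009  0.781 -0.791  1.484  0.587  1.127  0.958] open 1.0 F [ 0.4 -0.4 -0.6] M [-0.    0.04  0.  ]
x az 106.07 xz -0.0 z [-0.002 -0.001 -1.   ] lean 0.15 lean az -159.8
rack -173.3 316.5 151.9
[0.0013, 0.0005, 0.044] 0.0
```

Call:
{"op": "drive_tool", "data": {"commands": [{"linear":[0.003,0.001,0.044],"yaw":0},{"linear":[0,0,0.044],"yaw":0},{"linear":[0,0,0.042],"yaw":0},{"linear":[0,0,0],"yaw":0}]}}

```text
clock: 3.0
position: [601.0, 238.7, 20.6]
orientation: [-1.892, -2.507, 0.011]
wrist_force: [0.1, 0.4, 0.1]
opening: 1.002
```

Call:
{"op": "drive_tool", "data": {"commands": [{"linear":[0,0,0],"yaw":0},{"linear":[0,0,0],"yaw":0},{"linear":[0,0,0],"yaw":0},{"linear":[0,0,0],"yaw":0}], "hand": 0}}

```text
clock: 3.5
position: [602.9, 242.4, 23.9]
orientation: [1.889, 2.509, 0.002]
wrist_force: [-0.3, -0.4, -0.4]
opening: 0.146
```

```bash
python3 - <<'E'
from h import *
rep()
E
```

```text
t 3.5 p [602.9 242.4  23.9] q [-0.037  0.923 -0.699  1.583  0.711  0.904  0.856] open 0.146 F [-0.3 -0.4 -0.4] M [0.14 0.02 0.  ]
x az 106.06 xz 0.0 z [ 0.001  0.    -1.   ] lean 0.07 lean az 19.2
rack -173.2 320.0 23.9
```

Call:
{"op": "drive_tool", "data": {"commands": [{"linear":[0,0,-0.008],"yaw":0},{"linear":[0,0,-0.004],"yaw":8.9},{"linear":[0,0,0],"yaw":8.9},{"linear":[0,0,0],"yaw":8.9},{"linear":[0,0,0],"yaw":8.9}]}}

```text
clock: 4.12
position: [601.8, 241.7, 34.5]
orientation: [-2.57, -1.806, 0.003]
wrist_force: [-0.9, 0.2, -3.2]
opening: 0.077
```

```bash
python3 - <<'E'
from h import *
rep()
from workcell import manip
c=manip.read_camera("side")["color"][:,:,::-1];cv2.imwrite("pics/s2.png",cv2.resize(c[200:350,100:320],None,fx=3.5,fy=3.5))
E
```

```text
t 4.12 p [601.8 241.7  34.5] q [-0.108  0.868 -0.554  1.581  0.559  0.859  0.347] open 0.077 F [-0.9  0.2 -3.2] M [-0.01  0.01  0.03]
x az 70.18 xz -0.002 z [-0.002 -0.001 -1.   ] lean 0.12 lean az -150.5
rack -174.0 318.9 34.5
```

View pics/s2.png

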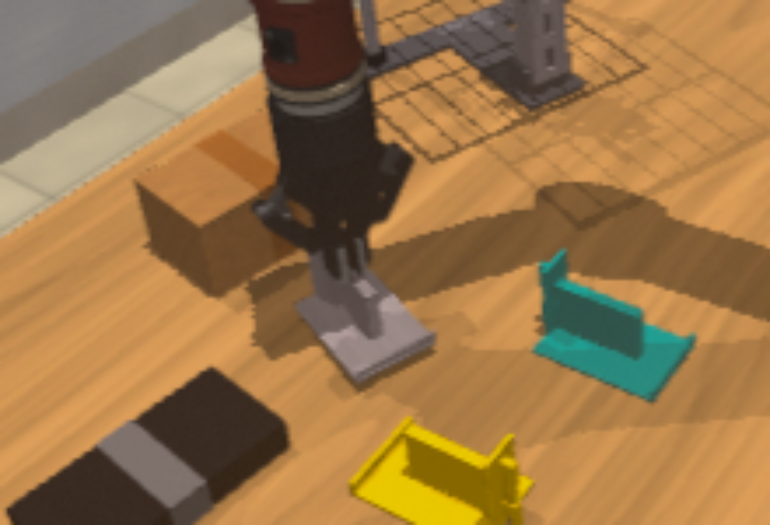

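Call:
{"op": "drive_tool", "data": {"commands": [{"linear":[0,0,0.008],"yaw":0},{"linear":[0,0,0.0045],"yaw":0},{"linear":[0,0,0],"yaw":0}]}}

```text
clock: 4.55
position: [602.0, 242.0, 24.0]
orientation: [2.564, 1.815, -0.002]
wrist_force: [-2.7, -2.7, 7.3]
opening: 0.081
```

Call:
{"op": "drive_tool", "data": {"commands": [{"linear":[0,0,0],"yaw":0},{"linear":[0,0,0],"yaw":0},{"linear":[0,0,-0.03],"yaw":0},{"linear":[0,0,-0.06],"yaw":0},{"linear":[0,0,-0.06],"yaw":0}], "hand": 1}}

```text
clock: 5.18
position: [602.5, 242.2, 173.7]
orientation: [-2.565, -1.813, 0.001]
wrist_force: [1.6, 1.1, -1.1]
opening: 1.0
```

```bash
python3 - <<'E'
from h import *
rep()
from workcell import manip
for n in ["wrist","side"]:
  c=manip.read_camera(n);cv2.imwrite(f"pics/{n}3.png",c["color"][:,:,::-1])
plan([470,-167,520],0,9,1)
E
```

```text
t 5.17 p [602.5 242.2 173.7] q [-0.068  0.718 -0.639  1.457  0.451  1.117  0.443] open 1.0 F [ 1.6  1.1 -1.1] M [ 0.01 -0.05  0.  ]
x az 70.51 xz 0.0 z [-0.001  0.    -1.   ] lean 0.04 lean az 157.5
rack -173.4 319.7 173.7
[-0.0478, 0.0014, -0.0383] 0.0
```

View pics/wrist3.png

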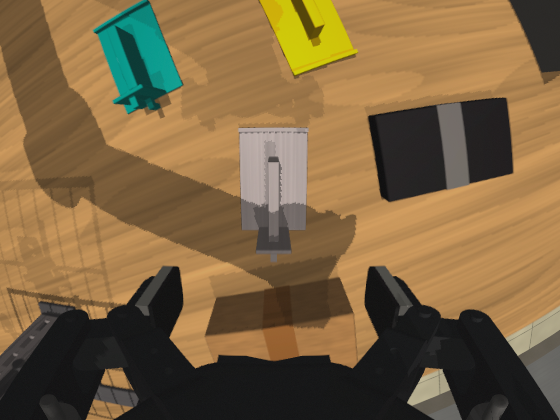

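Call:
{"op": "drive_tool", "data": {"commands": [{"linear":[-0.03,0,-0.05],"yaw":0},{"linear":[-0.048,0.002,-0.038],"yaw":0},{"linear":[-0.048,0.002,-0.038],"yaw":0},{"linear":[-0.048,0.002,-0.038],"yaw":0},{"linear":[-0.048,0.002,-0.038],"yaw":0}]}}

```text
clock: 5.9
position: [535.4, 28.7, 375.3]
orientation: [2.565, 1.813, -0.0]
wrist_force: [0.5, -0.9, 0.2]
opening: 1.001
```

Call:
{"op": "drive_tool", "data": {"commands": [{"linear":[-0.048,0,-0.038],"yaw":0},{"linear":[-0.048,0,-0.038],"yaw":0},{"linear":[-0.048,0,-0.038],"yaw":0},{"linear":[-0.048,0,-0.038],"yaw":0}]}}

```text
clock: 6.4
position: [471.0, -152.1, 527.5]
orientation: [2.565, 1.813, -0.0]
wrist_force: [2.0, -1.8, 0.8]
opening: 0.998
```

```bash
python3 - <<'E'
from h import *
rep()
E
```

```text
t 6.4 p [ 471.  -152.1  527.5] q [ 0.731  0.287 -0.71   1.143  0.19   1.774  1.311] open 0.998 F [ 2.  -1.8  0.8] M [-0.09 -0.06 -0.  ]
x az 70.49 xz -0.0 z [ 0.    -0.001 -1.   ] lean 0.03 lean az -55.7
rack -165.3 -96.0 527.5
```

Call:
{"op": "drive_tool", "data": {"commands": [{"linear":[0,0,-0.06],"yaw":0},{"linear":[0,0,-0.06],"yaw":0},{"linear":[0,0,-0.06],"yaw":0}]}}

```text
clock: 6.78
position: [472.5, -149.5, 596.0]
orientation: [-2.565, -1.809, 0.015]
wrist_force: [0.9, -0.1, -1.5]
opening: 0.999
```

```bash
python3 - <<'E'
from h import *
rep()
E
```

```text
t 6.78 p [ 472.5 -149.5  596. ] q [ 0.344  0.286 -0.146  0.896  0.05   1.971  1.451] open 0.999 F [ 0.9 -0.1 -1.5] M [ 0.01 -0.08  0.04]
x az 70.38 xz -0.006 z [-0.009 -0.004 -1.   ] lean 0.57 lean az -158.9
rack -164.7 -93.0 596.0
```

Call:
{"op": "drive_tool", "data": {"commands": [{"linear":[0,0,-0.06],"yaw":0},{"linear":[0,0,-0.06],"yaw":0},{"linear":[0,0,-0.06],"yaw":0}]}}

```text
clock: 7.15
position: [448.1, -140.5, 652.0]
orientation: [2.492, 1.757, 0.089]
wrist_force: [0.0, -0.0, 0.4]
opening: 0.999
```

```bash
python3 - <<'E'
from h import *
rep()
E
```

```text
t 7.15 p [ 448.1 -140.5  652. ] q [ 0.082  0.204  0.256  0.855 -0.049  1.981  1.536] open 0.999 F [ 0.  -0.   0.4] M [ 0.04  0.09 -0.  ]
x az 70.37 xz -0.005 z [ 0.1   -0.04  -0.994] lean 6.17 lean az -22.1
rack -190.8 -92.6 652.0
```

Call:
{"op": "drive_tool", "data": {"commands": [{"linear":[0.01,0,-0.06],"yaw":0},{"linear":[0.01,0,-0.06],"yaw":0},{"linear":[0,0,-0.06],"yaw":0}]}}

```text
clock: 7.52
position: [417.4, -110.0, 707.3]
orientation: [2.405, 1.7, 0.208]
wrist_force: [-0.0, 0.8, -0.1]
opening: 0.999
```

```bash
python3 - <<'E'
from h import *
rep()
E
```

```text
t 7.53 p [ 417.4 -110.   707.3] q [-0.188  0.106  0.485  0.829 -0.046  1.982  1.496] open 0.999 F [-0.   0.8 -0.1] M [0.16 0.24 0.05]
x az 70.54 xz 0.005 z [ 0.222 -0.073 -0.972] lean 13.52 lean az -18.3
rack -230.0 -74.2 707.3
```

Call:
{"op": "drive_tool", "data": {"commands": [{"linear":[-0.004,0.012,-0.06],"yaw":0},{"linear":[-0.004,0.012,-0.06],"yaw":0},{"linear":[-0.004,0.012,-0.06],"yaw":0},{"linear":[-0.004,0.012,-0.06],"yaw":0}]}}

```text
clock: 8.02
position: [384.3, -120.6, 778.3]
orientation: [2.279, 1.608, 0.356]
wrist_force: [-0.3, 1.4, 0.3]
opening: 1.002
```

```bash
python3 - <<'E'
from h import *
rep()
E
```

```text
t 8.03 p [ 384.3 -120.6  778.3] q [-0.603  0.024  0.9    0.729 -0.015  1.982  1.513] open 1.002 F [-0.3  1.4  0.3] M [ 0.15  0.38 -0.01]
x az 70.58 xz 0.015 z [ 0.385 -0.121 -0.915] lean 23.79 lean az -17.5
rack -257.5 -95.2 778.3
```

Call:
{"op": "drive_tool", "data": {"commands": [{"linear":[-0.03,0.012,-0.05],"yaw":0},{"linear":[-0.03,0.012,-0.05],"yaw":0}]}}

```text
clock: 8.28
position: [348.9, -169.9, 806.2]
orientation: [2.22, 1.573, 0.407]
wrist_force: [-0.1, -0.6, 0.6]
opening: 0.999
```

```bash
python3 - <<'E'
from h import *
rep()
E
```

```text
t 8.28 p [ 348.9 -169.9  806.2] q [-0.376 -0.017  0.799  0.685 -0.045  1.982  1.631] open 0.999 F [-0.1 -0.6  0.6] M [ 0.18  0.46 -0.01]
x az 70.82 xz 0.012 z [ 0.448 -0.144 -0.882] lean 28.06 lean az -17.9
rack -274.4 -153.5 806.2
```

```bash
python3 - <<'E'
from h import *
plan([515,270,210],0,13,1)
E
```

```text
[0.0356, -0.0209, 0.0413] 0.0
```

Call:
{"op": "drive_tool", "data": {"commands": [{"linear":[0.03,-0.02,0.041],"yaw":0},{"linear":[0.036,-0.021,0.041],"yaw":0},{"linear":[0.036,-0.021,0.041],"yaw":0}]}}

```text
clock: 8.65
position: [385.6, -72.6, 668.3]
orientation: [2.222, 1.569, 0.409]
wrist_force: [1.1, 0.0, 0.6]
opening: 1.001
```

```bash
python3 - <<'E'
from h import *
rep();plan([515,270,210],0,10,1)
E
```

```text
t 8.65 p [385.6 -72.6 668.3] q [-0.604 -0.218  0.384  1.308  0.319  1.596  1.099] open 1.001 F [1.1 0.  0.6] M [ 0.19  0.4  -0.02]
x az 70.65 xz 0.014 z [ 0.448 -0.145 -0.882] lean 28.11 lean az -17.9
rack -272.4 -49.6 668.3
[0.036, -0.0211, 0.0413] 0.0
```

Call:
{"op": "drive_tool", "data": {"commands": [{"linear":[0.036,-0.021,0.041],"yaw":0},{"linear":[0.036,-0.021,0.041],"yaw":0},{"linear":[0.036,-0.021,0.041],"yaw":0},{"linear":[0.036,-0.021,0.041],"yaw":0},{"linear":[0.036,-0.021,0.041],"yaw":0}]}}

```text
clock: 9.28
position: [450.3, 98.7, 440.1]
orientation: [2.224, 1.569, 0.407]
wrist_force: [1.3, 0.9, 0.1]
opening: 1.003
```

Call:
{"op": "drive_tool", "data": {"commands": [{"linear":[0.036,-0.021,0.041],"yaw":0},{"linear":[0.036,-0.021,0.041],"yaw":0},{"linear":[0.036,-0.021,0.041],"yaw":0},{"linear":[0.036,-0.021,0.041],"yaw":0},{"linear":[0.036,-0.021,0.041],"yaw":0}]}}

```text
clock: 9.9
position: [514.7, 270.5, 211.8]
orientation: [2.225, 1.57, 0.407]
wrist_force: [0.3, -0.0, 1.0]
opening: 1.002
```

```bash
python3 - <<'E'
from h import *
rep()
from workcell import manip
c=manip.read_camera("wrist");cv2.imwrite("pics/w4.png",c["color"][:,:,::-1])
np.savez("w4.npz",**c)
c=manip.read_camera("top");cv2.imwrite("pics/top4.png",c["color"][:,:,::-1])
E
```

```text
t 9.9 p [514.7 270.5 211.8] q [-0.823  0.407  0.092  1.934  0.658  0.657 -0.014] open 1.002 F [ 0.3 -0.   1. ] M [0.16 0.41 0.04]
x az 70.61 xz 0.014 z [ 0.446 -0.144 -0.884] lean 27.93 lean az -17.8
rack -265.7 316.9 211.8
```

View pics/w4.png

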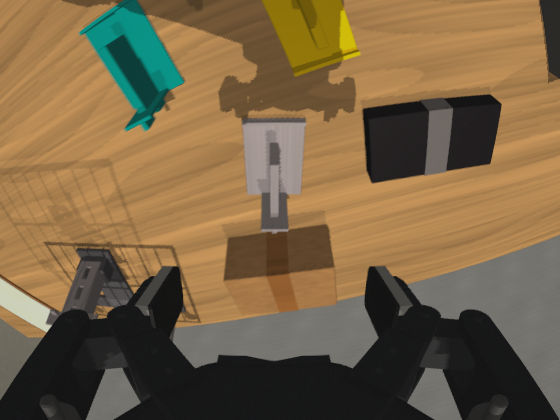

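View pics/top4.png

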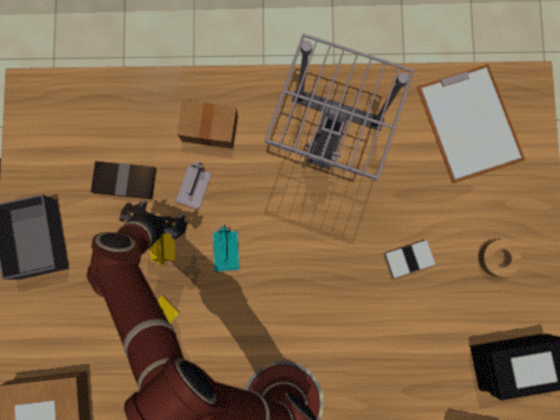

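```bash
python3 - <<'E'
import cv2
a=cv2.imread("pics/w4.png");b=cv2.imread("pics/top4.png")
cv2.imwrite("pics/w4c.png",cv2.resize(a[105:245,230:330],None,fx=4,fy=4,interpolation=cv2.INTER_CUBIC))
cv2.imwrite("pics/t4c.png",cv2.resize(b[150:220,165:225],None,fx=8,fy=8,interpolation=cv2.INTER_CUBIC))
E
```

```text
(no output)
```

View pics/w4c.png

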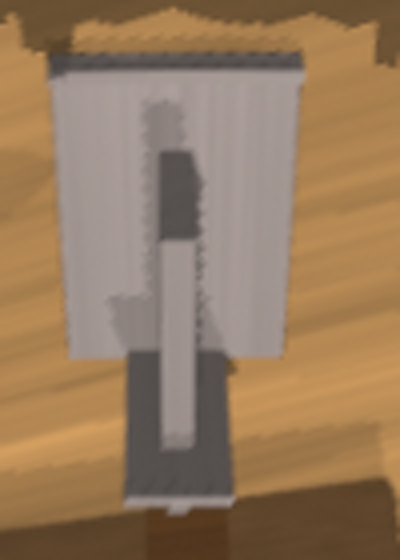

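View pics/t4c.png

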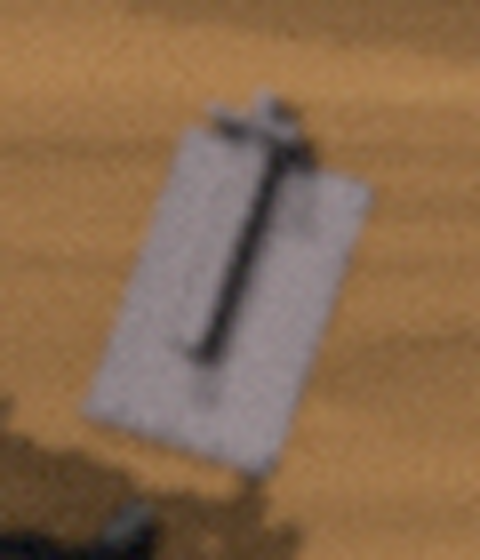

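```bash
cat >> h.py <<'E'
def pw(c,X):
    K,R,t=c["K"],c["R"],c["t"]
    q=R@X+t; th=np.arctan2(np.hypot(q[0],q[1]),q[2]); ph=np.arctan2(q[1],q[0]); return np.array([K[0,2]+K[0,0]*th*np.cos(ph), K[1,2]+K[0,0]*th*np.sin(ph)])
def fitw(c,obs,p0):
    f=lambda p:np.concatenate([pw(c,W(p,b))-np.array(u) for b,u in obs])
    r=least_squares(f,p0); print(r.x,np.degrees(r.x[2])); print(f(r.x).reshape(-1,2).round(1).tolist()); return r.x
E
python3 - <<'E'
from h import *
c=dict(np.load("w4.npz"))
C=lambda u,v:(230+u/4,105+v/4)
p=fitw(c,[((-110,-35,4),C(50,75)),((-110,35,4),C(303,78)),((0,-35,4),C(70,357)),((0,35,4),C(283,357)),((-80,0,50),C(178.5,240)),((-4,0,50),C(178.5,448)),((-4,-16,70),C(125,497)),((-4,16,70),C(233,495))],[640,220,-.34])
T=lambda u,v:(165+u/8,150+v/8)
fit([('top',(0,35,4),T(185,130)),('top',(0,-35,4),T(372,188)),('top',(-110,-35,4),T(262,478)),('top',(-110,35,4),T(85,410))],[640,220,-.34])
print(W(p,(-45,0,34)))
o,P,R=st()
for s in (0,60): print(disp(W(p,(-42,0,36))+R[:,2]*(19-s)))
E
```

```text
[ 6.46714249e+02  2.27402783e+02 -3.40711163e-01] -19.521311664051087
[[0.1, -2.7], [0.1, -3.7], [-0.2, 1.6], [-0.2, 1.2], [0.2, 1.5], [-0.1, 1.2], [-0.3, 1.2], [0.4, 1.5]]
[ 6.42457801e+02  2.24705199e+02 -3.45585477e-01] -19.800589311810022
[[0.3, -0.6], [-0.0, 0.0], [0.5, 0.1], [-0.7, 0.5]]
[604.30097209 242.43986873  34.        ]
tool-axis disp mm [  0.8  10.5 216.1] norm 216.4
[  0.75867754  10.46922236 216.12832254]
tool-axis disp mm [  0.8  10.5 156.1] norm 156.5
[  0.75867754  10.46922236 156.12832254]
```

Call:
{"op": "drive_tool", "data": {"commands": [{"linear":[0.001,0.006,0.05],"yaw":0},{"linear":[0,0,0.055],"yaw":0},{"linear":[0,0,0.055],"yaw":0},{"linear":[0,0,0.03],"yaw":0},{"linear":[0,0,0.02],"yaw":0}]}}

```text
clock: 10.62
position: [613.7, 236.6, 29.6]
orientation: [2.226, 1.568, 0.404]
wrist_force: [0.1, -0.2, 0.5]
opening: 1.001
```

```bash
python3 - <<'E'
from h import *
rep()
from workcell import manip
c=manip.read_camera("wrist");cv2.imwrite("pics/w5.png",c["color"][:,:,::-1])
disp(np.array([602.6,241.6,34])+st()[2][:,2]*19)
E
```

```text
t 10.62 p [613.7 236.6  29.6] q [-0.774  0.784  0.295  1.922  0.862  0.227 -0.188] open 1.001 F [ 0.1 -0.2  0.5] M [ 0.18  0.46 -0.04]
x az 70.51 xz 0.013 z [ 0.445 -0.146 -0.884] lean 27.91 lean az -18.1
rack -161.1 318.2 29.6
tool-axis disp mm [ 1.9 -8.   7.9] norm 11.4
```

View pics/w5.png

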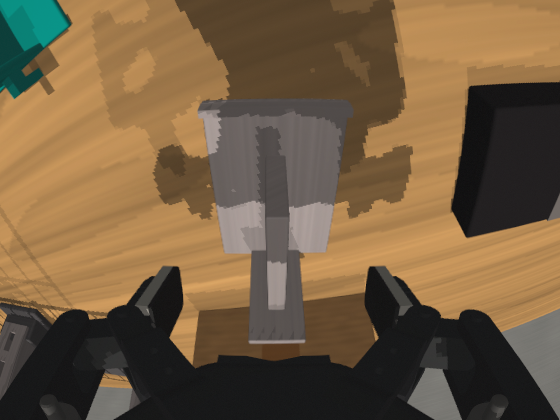

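Call:
{"op": "drive_tool", "data": {"commands": [{"linear":[0.0015,-0.006,0.009],"yaw":0},{"linear":[0,0,0],"yaw":0}]}}

```text
clock: 10.92
position: [611.9, 240.3, 19.4]
orientation: [2.225, 1.571, 0.405]
wrist_force: [0.2, 0.2, 0.9]
opening: 0.998
```

Call:
{"op": "drive_tool", "data": {"commands": [{"linear":[0,0,0],"yaw":0},{"linear":[0,0,0],"yaw":0},{"linear":[0,0,0],"yaw":0},{"linear":[0,0,0],"yaw":0},{"linear":[0,0,0],"yaw":0}], "hand": 0}}

```text
clock: 11.55
position: [612.6, 239.2, 19.7]
orientation: [2.225, 1.568, 0.405]
wrist_force: [-0.2, 0.6, 3.0]
opening: 0.097
```

```bash
python3 - <<'E'
from h import *
rep()
from workcell import manip
c=manip.read_camera("wrist");cv2.imwrite("pics/w6.png",c["color"][:,:,::-1]);np.savez("w6.npz",**c)
E
```

```text
t 11.55 p [612.6 239.2  19.7] q [-0.794  0.805  0.319  1.925  0.867  0.202 -0.209] open 0.097 F [-0.2  0.6  3. ] M [ 0.    0.48 -0.03]
x az 70.54 xz 0.012 z [ 0.445 -0.146 -0.883] lean 27.95 lean az -18.1
rack -162.9 320.2 19.7
```

View pics/w6.png

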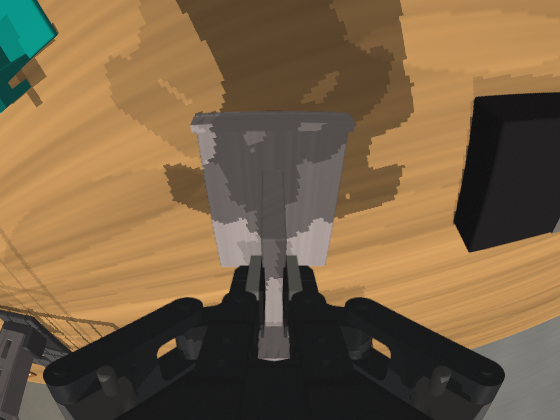

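Call:
{"op": "drive_tool", "data": {"commands": [{"linear":[0,0,0],"yaw":0},{"linear":[0,0,0],"yaw":0},{"linear":[0,-0.01,-0.0015],"yaw":0},{"linear":[0,-0.009,-0.0012],"yaw":0},{"linear":[0,0,0],"yaw":0}], "hand": 0.6}}

```text
clock: 12.22
position: [593.9, 246.4, 11.9]
orientation: [2.224, 1.572, 0.402]
wrist_force: [-0.3, 1.1, 0.6]
opening: 0.603
```

```bash
python3 - <<'E'
from h import *
rep()
from workcell import manip
c=manip.read_camera("wrist");cv2.imwrite("pics/w7.png",c["color"][:,:,::-1]);np.savez("w7.npz",**c)
# keeper angle
for a in (1.2,1.3,1.4,1.5,1.6): print(a,[np.round(proj('side',W(RK,(x,32-75*np.cos(a),137+75*np.sin(a)))),1).tolist() for x in (-10,-61)],[np.round(proj('top',W(RK,(x,32-75*np.cos(a),137+75*np.sin(a)))),1).tolist() for x in (-10,-61)])
c=manip.read_camera("side")["color"][:,:,::-1];cv2.imwrite("pics/s7.png",cv2.resize(c[150:240,215:290],None,fx=8,fy=6.6,interpolation=cv2.INTER_CUBIC))
E
```

```text
t 12.22 p [593.9 246.4  11.9] q [-0.855  0.818  0.368  1.961  0.871  0.164 -0.253] open 0.603 F [-0.3  1.1  0.6] M [0.14 0.45 0.  ]
x az 70.68 xz 0.011 z [ 0.444 -0.145 -0.884] lean 27.84 lean az -18.1
rack -183.0 320.8 11.9
1.2 [[255.8, 176.9], [265.0, 182.4]] [[323.5, 147.6], [317.0, 166.8]]
1.3 [[254.0, 176.8], [263.2, 182.4]] [[320.8, 146.5], [314.3, 165.7]]
1.4 [[252.1, 177.0], [261.3, 182.6]] [[318.0, 145.4], [311.5, 164.6]]
1.5 [[250.2, 177.5], [259.3, 183.1]] [[315.2, 144.3], [308.7, 163.5]]
1.6 [[248.3, 178.1], [257.4, 183.7]] [[312.3, 143.4], [305.8, 162.6]]
```

View pics/w7.png

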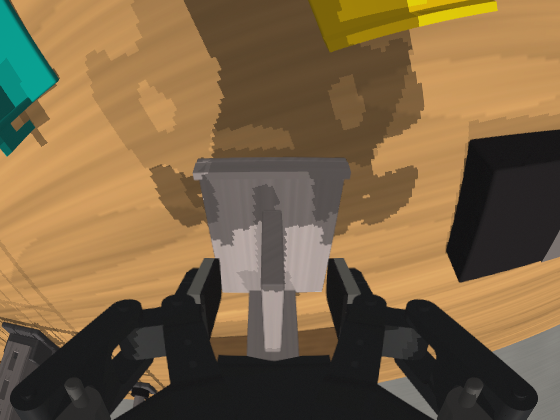

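View pics/s7.png

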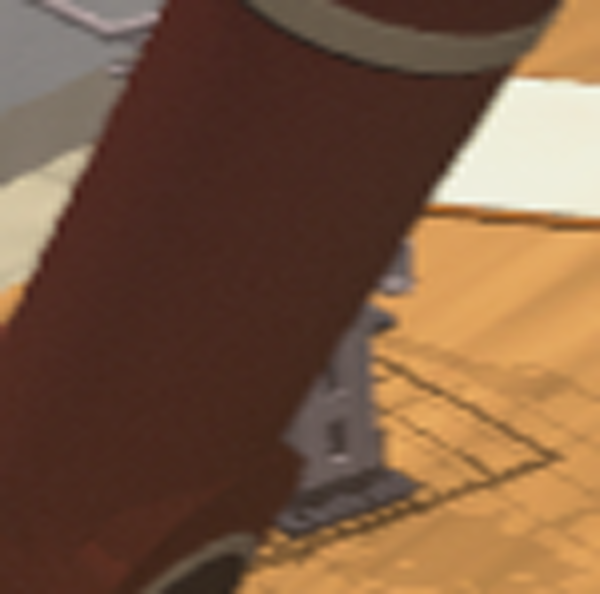

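Call:
{"op": "drive_tool", "data": {"commands": [{"linear":[0,0,0],"yaw":0},{"linear":[0,0,0],"yaw":0},{"linear":[0,0,0],"yaw":0},{"linear":[0,0,0],"yaw":0}], "hand": 0}}

```text
clock: 12.82
position: [595.9, 245.1, 13.2]
orientation: [2.225, 1.568, 0.405]
wrist_force: [0.2, 0.6, 2.4]
opening: 0.101
```

```bash
python3 - <<'E'
from h import *
o,p,R=rep()
a=RK[2];c,s=np.cos(a),np.sin(a)
d=np.array([645,226.5,0])-p
print('origin-TCP rack',c*d[0]+s*d[1],-s*d[0]+c*d[1],d[2])
t=W(RK,(-260,0,140)); print(t); plan(t,0,6,1)
E
```

```text
t 12.82 p [595.9 245.1  13.2] q [-0.853  0.817  0.369  1.959  0.872  0.165 -0.252] open 0.101 F [0.2 0.6 2.4] M [0.01 0.43 0.01]
x az 70.53 xz 0.012 z [ 0.446 -0.146 -0.883] lean 27.97 lean az -18.1
rack -180.7 320.2 13.2
origin-TCP rack 52.51397757388391 -1.0863145077537233 -13.247507686567433
[413.91412264 -30.02577941 140.        ]
[-0.0531, -0.0015, -0.0255] 0.0
```

Call:
{"op": "drive_tool", "data": {"commands": [{"linear":[0,0.02,-0.036],"yaw":0},{"linear":[-0.02,0.02,-0.036],"yaw":0},{"linear":[-0.05,0.0,0],"yaw":0},{"linear":[-0.06,0,0],"yaw":0},{"linear":[-0.06,0,0],"yaw":0}]}}

```text
clock: 13.45
position: [544.5, 88.0, 97.2]
orientation: [2.226, 1.561, 0.393]
wrist_force: [1.6, -0.1, -4.0]
opening: 0.102
```

```bash
python3 - <<'E'
from h import *
o,p,R=rep()
t=W(RK,(-150,0.5,92)); print(t); plan(t,0,3,1)
from workcell import manip
c=manip.read_camera("side")["color"][:,:,::-1];cv2.imwrite("pics/s8.png",cv2.resize(c[110:310,160:340],None,fx=3,fy=3))
E
```

```text
t 13.45 p [544.5  88.   97.2] q [-0.719  0.574  0.486  2.224  1.3    0.048 -0.42 ] open 0.102 F [ 1.6 -0.1 -4. ] M [0.34 0.81 0.01]
x az 70.15 xz 0.005 z [ 0.441 -0.155 -0.884] lean 27.89 lean az -19.4
rack -176.5 154.9 97.2
[517.72944425 -66.39374605  92.        ]
[-0.0514, 0.0073, 0.0056] 0.0
```

View pics/s8.png

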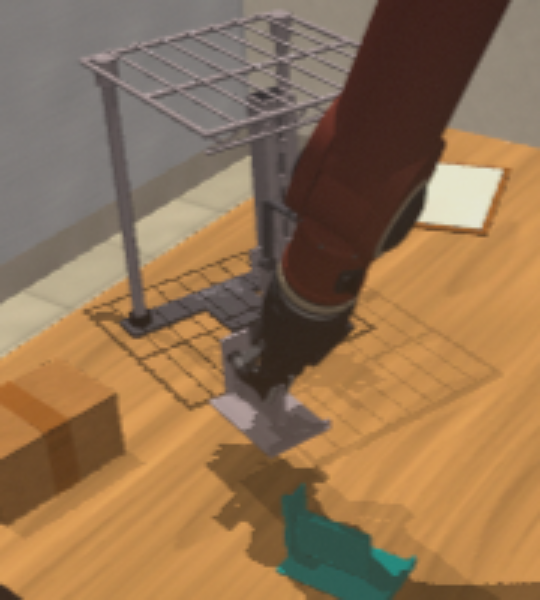

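Call:
{"op": "drive_tool", "data": {"commands": [{"linear":[0,0.024,-0.044],"yaw":0},{"linear":[-0.02,0.024,-0.044],"yaw":0},{"linear":[-0.04,0.005,0.003],"yaw":0},{"linear":[-0.04,0.005,0.003],"yaw":0}]}}

```text
clock: 14.0
position: [529.1, -6.9, 166.0]
orientation: [2.228, 1.563, 0.407]
wrist_force: [0.8, -0.2, -4.8]
opening: 0.101
```

```bash
python3 - <<'E'
from h import *
o,p,R=rep()
t=W(RK,(-125,0.5,160)); print(t); plan(t,0,2,1)
E
```

```text
t 14.0 p [529.1  -6.9 166. ] q [-0.211  0.348  0.063  2.24   1.05   0.224  0.071] open 0.101 F [ 0.8 -0.2 -4.8] M [ 0.24  0.93 -0.07]
x az 70.32 xz 0.015 z [ 0.446 -0.146 -0.883] lean 28.0 lean az -18.1
rack -159.2 60.4 166.0
[541.28577861 -74.76626726 160.        ]
[-0.0299, 0.014, 0.0103] 0.0
```

Call:
{"op": "drive_tool", "data": {"commands": [{"linear":[-0.03,0.014,0.01],"yaw":0},{"linear":[-0.03,0.014,0.01],"yaw":0},{"linear":[0,0,0],"yaw":0}]}}

```text
clock: 14.38
position: [540.3, -78.7, 159.5]
orientation: [2.234, 1.554, 0.399]
wrist_force: [-0.8, -0.3, -3.1]
opening: 0.101
```

```bash
python3 - <<'E'
from h import *
o,p,R=rep()
from workcell import manip
c=manip.read_camera("side")["color"][:,:,::-1];cv2.imwrite("pics/s9.png",cv2.resize(c[110:260,180:330],None,fx=4,fy=4))
c=manip.read_camera("wrist");cv2.imwrite("pics/w9.png",c["color"][:,:,::-1]);np.savez("w9.npz",**c)
E
```

```text
t 14.38 p [540.3 -78.7 159.5] q [1.00e-03 3.73e-01 2.20e-02 2.22e+00 1.03e+00 1.59e-01 2.43e-01] open 0.101 F [-0.8 -0.3 -3.1] M [0.36 0.93 0.01]
x az 69.8 xz 0.011 z [ 0.442 -0.152 -0.884] lean 27.89 lean az -19.0
rack -124.6 -3.6 159.5
```

View pics/s9.png

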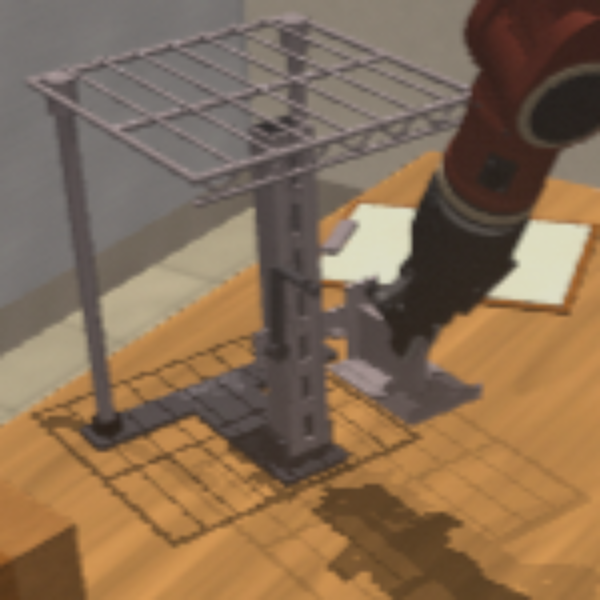

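View pics/w9.png

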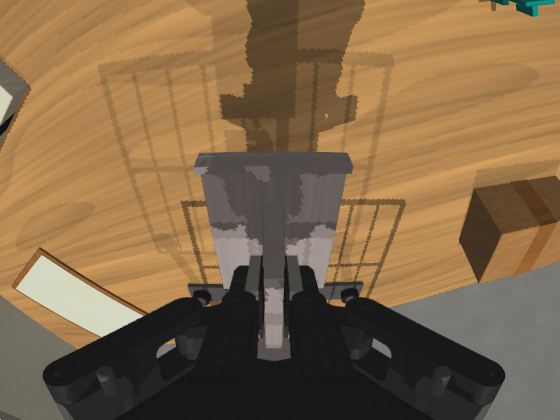

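```bash
python3 - <<'E'
from h import *
from workcell import manip
s=cv2.imread("pics/side0.png").astype(np.float32)
g=s.mean(2)
zs=np.arange(20,330,1.0)
for yy in (-2,0,2):
    pts=np.array([proj('side',W(RK,(0,yy,z))) for z in zs],np.float32)
    prof=cv2.remap(g,pts[:,0].reshape(-1,1),pts[:,1].reshape(-1,1),cv2.INTER_CUBIC).ravel()
    # fit periodic square pattern with offset
    best=[]
    for off in np.arange(-20,20,0.5):
        m=(((zs-72-off)%40)<26).astype(float); m=np.convolve(m,np.ones(3)/3,'same')
        k=(zs>60)&(zs<135)
        best.append((np.corrcoef(m[k],prof[k])[0,1],off))
    best.sort(); print(yy,best[:5])
    if yy==0:
        for z,v in zip(zs[::3],prof[::3]): print(int(z),int(v),end='; ')
a=cv2.imread("pics/side0.png")[150:240,225:285]; a=cv2.resize(a,None,fx=6.6,fy=6.6,interpolation=cv2.INTER_CUBIC)
for z in (32,58,72,98,112,138,152,178):
    u=(proj('side',W(RK,(0,0,z)))-[225-.0,150])*6.6; cv2.circle(a,tuple(int(v) for v in u),2,(0,0,255),-1)
cv2.imwrite("pics/s_ov.png",a)
E
```

```text
-2 [(np.float64(-0.7151880490061309), np.float64(6.5)), (np.float64(-0.7151880490061309), np.float64(7.0)), (np.float64(-0.7148768128940269), np.float64(7.5)), (np.float64(-0.7148768128940269), np.float64(8.0)), (np.float64(-0.6734628264747042), np.float64(8.5))]
0 [(np.float64(-0.8193546894470999), np.float64(7.5)), (np.float64(-0.8193546894470999), np.float64(8.0)), (np.float64(-0.8114220914117919), np.float64(6.5)), (np.float64(-0.8114220914117919), np.float64(7.0)), (np.float64(-0.7814477391649262), np.float64(8.5))]
20 49; 23 61; 26 78; 29 80; 32 89; 35 103; 38 78; 41 61; 44 60; 47 59; 50 60; 53 60; 56 60; 59 64; 62 74; 65 82; 68 81; 71 76; 74 83; 77 91; 80 76; 83 70; 86 69; 89 68; 92 70; 95 69; 98 70; 101 77; 104 80; 107 81; 110 81; 113 86; 116 96; 119 82; 122 67; 125 68; 128 68; 131 68; 134 69; 137 70; 140 71; 143 78; 146 82; 149 80; 152 80; 155 94; 158 84; 161 70; 164 70; 167 70; 170 69; 173 70; 176 69; 179 65; 182 58; 185 52; 188 52; 191 64; 194 77; 197 70; 200 69; 203 69; 206 70; 209 71; 212 74; 215 73; 218 73; 221 76; 224 80; 227 80; 230 76; 233 75; 236 72; 239 70; 242 69; 245 68; 248 69; 251 69; 254 68; 257 66; 260 71; 263 79; 266 79; 269 76; 272 69; 275 91; 278 89; 281 70; 284 67; 287 84; 290 133; 293 83; 296 66; 299 66; 302 60; 305 72; 308 114; 311 132; 314 80; 317 69; 320 109; 323 119; 326 87; 329 61; 2 [(np.float64(-0.8777766825844828), np.float64(6.5)), (np.float64(-0.8777766825844828), np.float64(7.0)), (np.float64(-0.8646621493837819), np.float64(7.5)), (np.float64(-0.8646621493837819), np.float64(8.0)), (np.float64(-0.854419350178014), np.float64(5.5))]
```

View pics/s_ov.png

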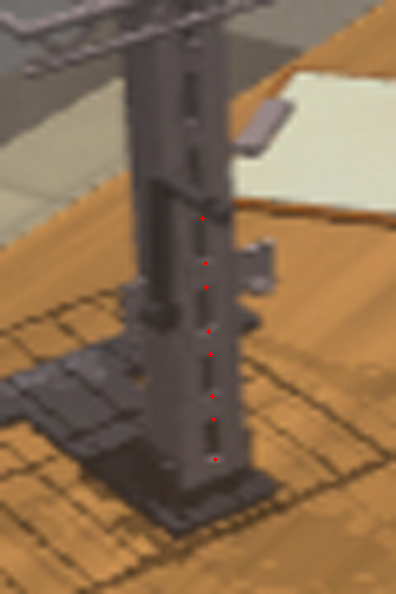

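```bash
python3 - <<'E'
import cv2
a=cv2.imread("pics/w9.png")
cv2.imwrite("pics/w9c.png",cv2.resize(a[190:330,170:380],None,fx=3.8,fy=3.8,interpolation=cv2.INTER_CUBIC))
E
```

```text
(no output)
```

View pics/w9c.png

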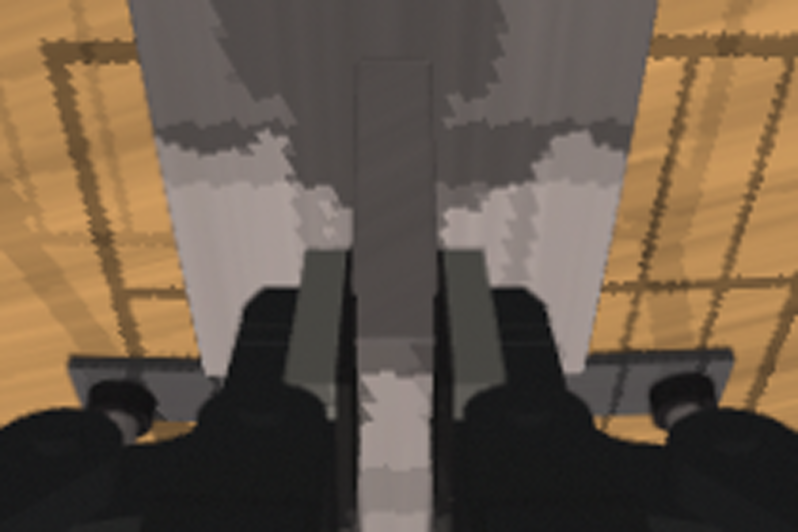

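```bash
cat >> h.py <<'E'
def bp(c,u,v,z):
    K,R,t=c["K"],c["R"],c["t"]; d=np.array([u-K[0,2],v-K[1,2]])/K[0,0]; th=np.hypot(*d)
    ray=R.T@np.array([np.sin(th)*d[0]/th,np.sin(th)*d[1]/th,np.cos(th)]); C=-R.T@t
    return C+ray*(z-C[2])/ray[2]
def torack(X):
    c,s=np.cos(RK[2]),np.sin(RK[2]); d=np.asarray(X)-np.array([RK[0],RK[1],0]); return np.array([c*d[0]+s*d[1],-s*d[0]+c*d[1],d[2]])
E
python3 - <<'E'
from h import *
c=dict(np.load("w9.npz"))
for u,v in ((187.9,283.9),(362.9,282.1)): print(torack(bp(c,u,v,6)))
print(torack(-c["R"].T@c["t"]))
for u,v in ((358,60),(433,60)): print('rib front top',torack(bp(c,170+u/3.8,190+v/3.8,50+159.5-13.2)))
E
```

```text
[ 139.91423062 -130.16711665    6.        ]
[142.09624549 136.23067157   6.        ]
[-265.16956164   -1.25997202  274.41540816]
rib front top [-193.30339825   -3.74079425  196.3       ]
rib front top [-193.1881655     2.70535913  196.3       ]
```

```bash
python3 - <<'E'
from h import *
o,p,R=rep()
plan(W(RK,(-85,1,89)),0.0,2,2)
E
```

```text
t 14.47 p [541.2 -73.8 159.8] q [-0.003  0.373  0.018  2.22   1.031  0.156  0.242] open 0.104 F [-0.1  0.8 -3.5] M [0.36 0.9  0.05]
x az 70.3 xz 0.015 z [ 0.445 -0.146 -0.884] lean 27.93 lean az -18.1
rack -125.4 1.4 159.8
[-0.0007, 0.0013, 0.0407] 0.0
[-0.0007, 0.0013, 0.0407] 0.0
```

Call:
{"op": "drive_tool", "data": {"commands": [{"linear":[0,0,0.035],"yaw":0},{"linear":[0,0.001,0.035],"yaw":0},{"linear":[0,0,0.01],"yaw":0},{"linear":[0,0,0],"yaw":0}]}}

```text
clock: 14.98
position: [561.1, -81.5, 102.4]
orientation: [2.239, 1.583, 0.369]
wrist_force: [-0.3, 0.7, -3.0]
opening: 0.096
```

```bash
python3 - <<'E'
from h import *
o,p,R=rep()
from workcell import manip
c=manip.read_camera("side")["color"][:,:,::-1];cv2.imwrite("pics/s10.png",cv2.resize(c[150:240,220:310],None,fx=6.6,fy=6.6,interpolation=cv2.INTER_CUBIC))
rep()
c=manip.read_camera("wrist");cv2.imwrite("pics/w10.png",c["color"][:,:,::-1]);np.savez("w10.npz",**c)
E
```

```text
t 14.97 p [561.1 -81.5 102.4] q [-0.057  0.513  0.117  2.204  1.712  0.079 -0.431] open 0.096 F [-0.3  0.7 -3. ] M [ 0.38  0.85 -0.02]
x az 70.51 xz -0.001 z [ 0.417 -0.149 -0.896] lean 26.3 lean az -19.6
rack -104.1 0.8 102.4
t 15.03 p [561.1 -82.1 103. ] q [-0.056  0.512  0.117  2.204  1.71   0.079 -0.43 ] open 0.102 F [ 0.3 -0.5 -3.1] M [0.3  0.89 0.01]
x az 70.41 xz -0.001 z [ 0.418 -0.149 -0.896] lean 26.36 lean az -19.7
rack -103.9 0.2 103.0
```

View pics/s10.png

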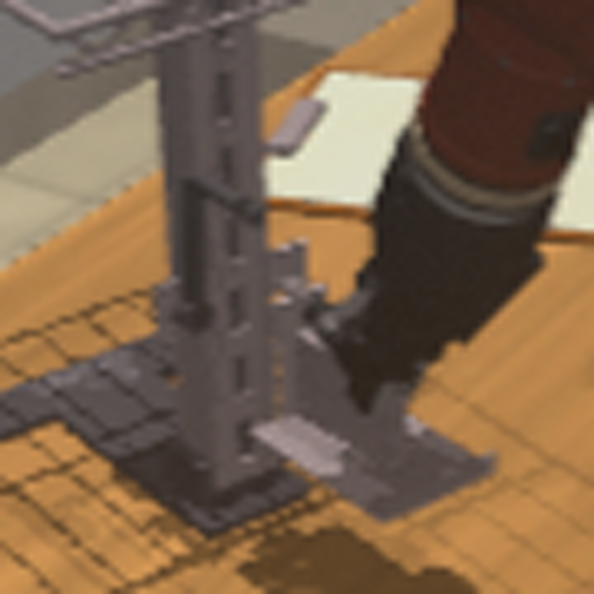

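View pics/w10.png

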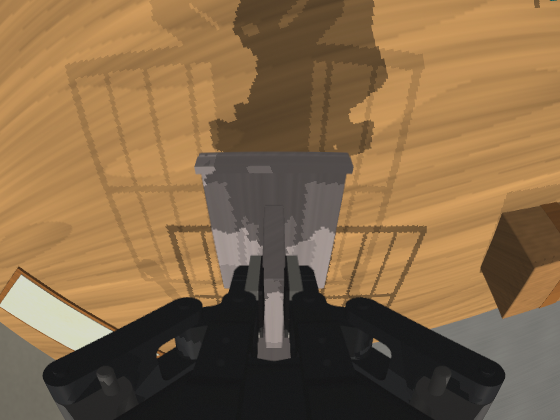

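Call:
{"op": "drive_tool", "data": {"commands": [{"linear":[0,0.014,0.006],"yaw":0},{"linear":[0,0.01,0.01],"yaw":0},{"linear":[0,0,0],"yaw":0}]}}

```text
clock: 15.45
position: [585.0, -92.7, 100.2]
orientation: [2.239, 1.573, 0.373]
wrist_force: [-0.5, 0.5, -4.5]
opening: 0.1
```

```bash
python3 - <<'E'
from h import *
o,p,R=rep()
plan(W(RK,(-72.5,0.5,89)),0.0,1,2)
E
```

```text
t 15.45 p [585.  -92.7 100.2] q [-0.098  0.547  0.208  2.149  1.281  0.022  0.004] open 0.1 F [-0.5  0.5 -4.5] M [ 0.32  0.9  -0.01]
x az 70.18 xz -0.0 z [ 0.423 -0.153 -0.893] lean 26.72 lean az -19.8
rack -77.8 -1.7 100.2
[0.0023, -0.0003, 0.0124] 0.0
```

Call:
{"op": "drive_tool", "data": {"commands": [{"linear":[0.0015,0.001,0.006],"yaw":0},{"linear":[0,0.001,0.006],"yaw":0},{"linear":[0,0,0],"yaw":0}]}}

```text
clock: 15.82
position: [592.2, -93.5, 91.5]
orientation: [2.24, 1.577, 0.369]
wrist_force: [-0.0, -0.5, -4.9]
opening: 0.096
```

```bash
cat >> h.py <<'E'
def brk(off=(52.5,-0.5,-13.2),lean0=28.0,pr=True):
    """estimated bracket origin in rack from TCP"""
    o,p,R=st(); q=torack(p); lean=np.degrees(np.arccos(-R[2,2])); d=np.radians(lean0-lean)
    b=q+np.array([off[0]*np.cos(d)+off[2]*np.sin(d),off[1],off[2]*np.cos(d)-off[0]*np.sin(d)])
    print('bracket rack est',b.round(1),'pitch',np.degrees(d).round(2)); return b
E
python3 - <<'E'
from h import *
o,p,R=rep(); brk()
from workcell import manip
c=manip.read_camera("side")["color"][:,:,::-1];cv2.imwrite("pics/s11.png",cv2.resize(c[170:240,230:300],None,fx=8.5,fy=8.5,interpolation=cv2.INTER_CUBIC))
rep();brk()
E
```

```text
t 15.82 p [592.2 -93.5  91.5] q [-0.098  0.571  0.213  2.133  1.393  0.015 -0.108] open 0.096 F [-0.  -0.5 -4.9] M [ 0.32  0.84 -0.01]
x az 70.27 xz -0.001 z [ 0.419 -0.152 -0.895] lean 26.47 lean az -19.9
rack -70.8 -0.1 91.5
bracket rack est [-18.6  -0.6  76.9] pitch 1.53
t 15.88 p [592.1 -93.6  91.5] q [-0.098  0.571  0.213  2.133  1.392  0.015 -0.107] open 0.101 F [ 0.3  0.3 -4. ] M [ 0.26  0.85 -0.04]
x az 70.25 xz -0.002 z [ 0.419 -0.152 -0.895] lean 26.48 lean az -19.9
rack -70.8 -0.2 91.5
bracket rack est [-18.7  -0.7  76.9] pitch 1.52
```

View pics/s11.png

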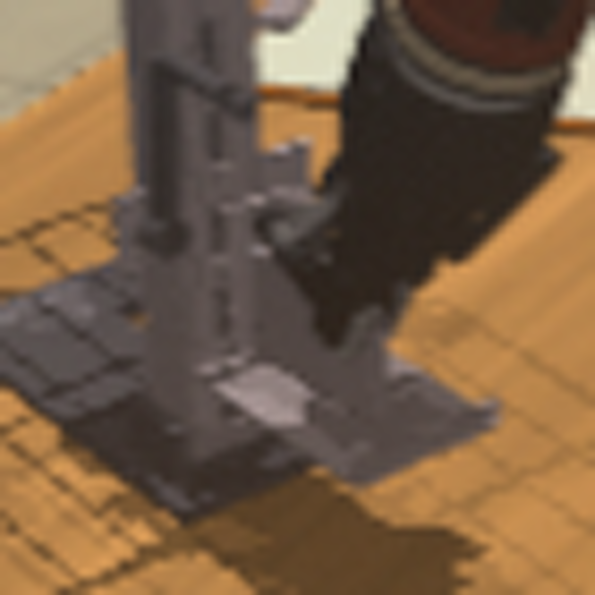

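Call:
{"op": "drive_tool", "data": {"commands": [{"linear":[0,0.004,0.002],"yaw":0},{"linear":[0,0.004,0.002],"yaw":0},{"linear":[0,0,0],"yaw":0}]}}

```text
clock: 16.25
position: [598.0, -96.0, 90.5]
orientation: [2.243, 1.578, 0.367]
wrist_force: [-6.1, 1.7, -2.1]
opening: 0.102
```

```bash
python3 - <<'E'
from h import *
o,p,R=rep(); brk()
E
```

```text
t 16.25 p [598.  -96.   90.5] q [ 0.005  0.571  0.071  2.112  1.356  0.091 -0.053] open 0.102 F [-6.1  1.7 -2.1] M [0.58 1.56 0.07]
x az 70.24 xz -0.001 z [ 0.416 -0.151 -0.897] lean 26.26 lean az -19.9
rack -64.4 -0.5 90.5
bracket rack est [-12.4  -1.   75.7] pitch 1.74
```

```bash
python3 - <<'E'
from h import *
from workcell import manip
b=brk()
c=manip.read_camera("side")["color"][:,:,::-1]
u0,v0,f=235,172,10
a=cv2.resize(c[v0:v0+58,u0:u0+75],None,fx=f,fy=f,interpolation=cv2.INTER_CUBIC)
a=np.clip((a.astype(float)-30)*1.8,0,255).astype(np.uint8)
cv2.imwrite("pics/s12r.png",a)
def dot(X,col):
    p=(proj('side',W(RK,X))-[u0-0.5,v0-0.5])*f; cv2.circle(a,tuple(int(q) for q in p),3,col,-1)
for X in [(0,35,4),(-110,35,4),(-110,-35,4),(-80,0,50),(0,16,70),(0,-16,70),(0,35,0)]: dot(b+np.array(X),(0,255,0))
for z in (34,60,74,100,114,140,154,180):
    for y in (-5,5): dot((0,y,z),(0,0,255))
for z in (10,180):
    for y in (-21,21): dot((0,y,z),(255,0,255))
cv2.imwrite("pics/s12.png",a)
E
```

```text
bracket rack est [-12.4  -1.   75.7] pitch 1.74
```

View pics/s12.png

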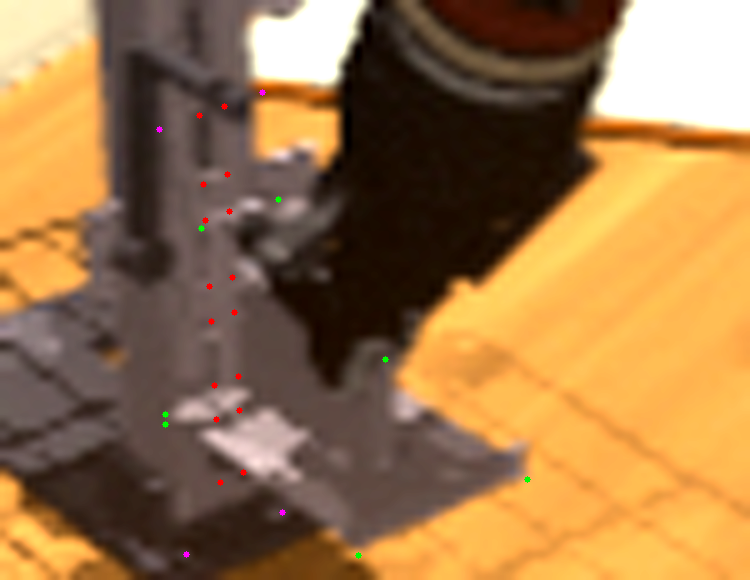

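View pics/s12r.png

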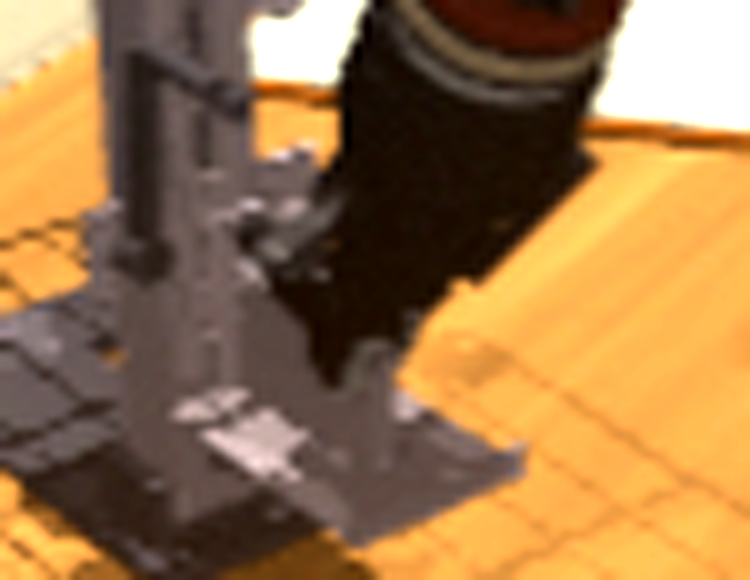

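Call:
{"op": "drive_tool", "data": {"commands": [{"linear":[0,-0.002,-0.001],"yaw":0},{"linear":[0.0035,0,0],"yaw":0},{"linear":[0,0.002,0.001],"yaw":0},{"linear":[0,0.003,0.0015],"yaw":0},{"linear":[0,0,0],"yaw":0}]}}

```text
clock: 16.92
position: [606.1, -95.3, 91.6]
orientation: [2.24, 1.574, 0.37]
wrist_force: [-0.5, -0.3, -4.3]
opening: 0.102
```

```bash
python3 - <<'E'
from h import *
o,p,R=rep(); brk()
E
```

```text
t 16.93 p [606.1 -95.3  91.6] q [ 0.026  0.576  0.035  2.093  1.33   0.116 -0.027] open 0.102 F [-0.5 -0.3 -4.3] M [0.35 0.87 0.01]
x az 70.18 xz -0.001 z [ 0.42  -0.153 -0.895] lean 26.56 lean az -20.0
rack -57.0 2.9 91.6
bracket rack est [-4.9  2.4 77.1] pitch 1.44
```

Call:
{"op": "drive_tool", "data": {"commands": [{"linear":[0,0.003,0.0015],"yaw":0},{"linear":[0,0.003,0.0015],"yaw":0},{"linear":[0,0,0],"yaw":0}]}}

```text
clock: 17.3
position: [609.3, -96.3, 90.3]
orientation: [2.243, 1.578, 0.366]
wrist_force: [-7.4, 1.6, -0.5]
opening: 0.095
```

```bash
python3 - <<'E'
from h import *
o,p,R=rep(); brk()
E
```

```text
t 17.3 p [609.3 -96.3  90.3] q [ 0.06   0.581 -0.011  2.08   1.292  0.141  0.019] open 0.095 F [-7.4  1.6 -0.5] M [ 0.46  1.58 -0.1 ]
x az 70.24 xz -0.002 z [ 0.416 -0.151 -0.897] lean 26.27 lean az -20.0
rack -53.8 3.0 90.3
bracket rack est [-1.7  2.5 75.5] pitch 1.73
```

Call:
{"op": "drive_tool", "data": {"commands": [{"linear":[0,0.002,0.001],"yaw":0},{"linear":[0,0.002,0.001],"yaw":0},{"linear":[0,0,0],"yaw":0}]}}

```text
clock: 17.68
position: [609.7, -96.4, 88.5]
orientation: [2.246, 1.582, 0.361]
wrist_force: [-14.6, 4.6, 1.4]
opening: 0.096
```

```bash
python3 - <<'E'
from h import *
o,p,R=rep(); brk()
E
```

```text
t 17.68 p [609.7 -96.4  88.5] q [ 0.079  0.585 -0.037  2.075  1.27   0.156  0.046] open 0.096 F [-14.6   4.6   1.4] M [ 0.92  2.52 -0.08]
x az 70.29 xz -0.003 z [ 0.411 -0.15  -0.899] lean 25.93 lean az -20.0
rack -53.3 3.1 88.5
bracket rack est [-1.3  2.6 73.5] pitch 2.07
```

Call:
{"op": "drive_tool", "data": {"commands": [{"linear":[0,-0.0018,0.0036],"yaw":0},{"linear":[0,-0.0018,0.0036],"yaw":0},{"linear":[0,0,0],"yaw":0}]}}

```text
clock: 18.05
position: [609.8, -96.1, 80.5]
orientation: [2.245, 1.583, 0.361]
wrist_force: [-14.2, 5.2, 1.0]
opening: 0.097
```

```bash
python3 - <<'E'
from h import *
o,p,R=rep(); brk()
E
```

```text
t 18.05 p [609.8 -96.1  80.5] q [ 0.026  0.6    0.04   2.082  1.34   0.108 -0.034] open 0.097 F [-14.2   5.2   1. ] M [ 0.93  2.55 -0.09]
x az 70.32 xz -0.003 z [ 0.411 -0.15  -0.899] lean 25.94 lean az -20.0
rack -53.3 3.3 80.5
bracket rack est [-1.3  2.8 65.4] pitch 2.06
```

Call:
{"op": "drive_tool", "data": {"commands": [{"linear":[0,-0.0014,0.0027],"yaw":0},{"linear":[0,-0.0014,0.0027],"yaw":0},{"linear":[0,0,0],"yaw":0}]}}

```text
clock: 18.42
position: [609.9, -96.0, 74.5]
orientation: [2.246, 1.583, 0.363]
wrist_force: [-14.7, 5.0, 2.3]
opening: 0.1
```

```bash
python3 - <<'E'
from h import *
o,p,R=rep(); brk()
E
```

```text
t 18.43 p [609.9 -96.   74.5] q [-0.025  0.614  0.116  2.088  1.441  0.06  -0.144] open 0.1 F [-14.7   5.    2.3] M [ 0.88  2.52 -0.15]
x az 70.34 xz -0.002 z [ 0.412 -0.149 -0.899] lean 25.95 lean az -19.9
rack -53.3 3.5 74.5
bracket rack est [-1.3  3.  59.5] pitch 2.05
```

Call:
{"op": "drive_tool", "data": {"commands": [{"linear":[0,-0.0009,0.0018],"yaw":0},{"linear":[0,-0.0009,0.0018],"yaw":0},{"linear":[0,0,0],"yaw":0}]}}

```text
clock: 18.8
position: [609.6, -95.8, 72.7]
orientation: [2.245, 1.582, 0.367]
wrist_force: [-23.3, 7.1, 19.0]
opening: 0.102
```

```bash
python3 - <<'E'
from h import *
o,p,R=rep(); brk()
E
```

```text
t 18.8 p [609.6 -95.8  72.7] q [-0.04   0.618  0.139  2.093  1.628  0.044 -0.335] open 0.102 F [-23.3   7.1  19. ] M [ 0.63  2.86 -0.23]
x az 70.35 xz 0.0 z [ 0.414 -0.148 -0.898] lean 26.07 lean az -19.6
rack -53.6 3.6 72.7
bracket rack est [-1.6  3.1 57.8] pitch 1.93
```

Call:
{"op": "drive_tool", "data": {"commands": [{"linear":[0,-0.002,-0.001],"yaw":0},{"linear":[0,0,0],"yaw":0}]}}

```text
clock: 19.05
position: [609.7, -95.8, 73.0]
orientation: [2.244, 1.58, 0.368]
wrist_force: [-16.1, 4.8, 13.0]
opening: 0.097
```

```bash
python3 - <<'E'
from h import *
o,p,R=rep(); b=brk()
from workcell import manip
c=manip.read_camera("side")["color"][:,:,::-1]
u0,v0,f=235,172,10
a=cv2.resize(c[v0:v0+58,u0:u0+75],None,fx=f,fy=f,interpolation=cv2.INTER_CUBIC)
a=np.clip((a.astype(float)-30)*1.8,0,255).astype(np.uint8)
cv2.imwrite("pics/s13.png",a)
E
```

```text
t 19.05 p [609.7 -95.8  73. ] q [-0.016  0.616  0.102  2.093  1.652  0.068 -0.356] open 0.097 F [-16.1   4.8  13. ] M [ 0.55  2.27 -0.12]
x az 70.31 xz 0.0 z [ 0.416 -0.149 -0.897] lean 26.22 lean az -19.7
rack -53.4 3.6 73.0
bracket rack est [-1.4  3.1 58.2] pitch 1.78
```

View pics/s13.png

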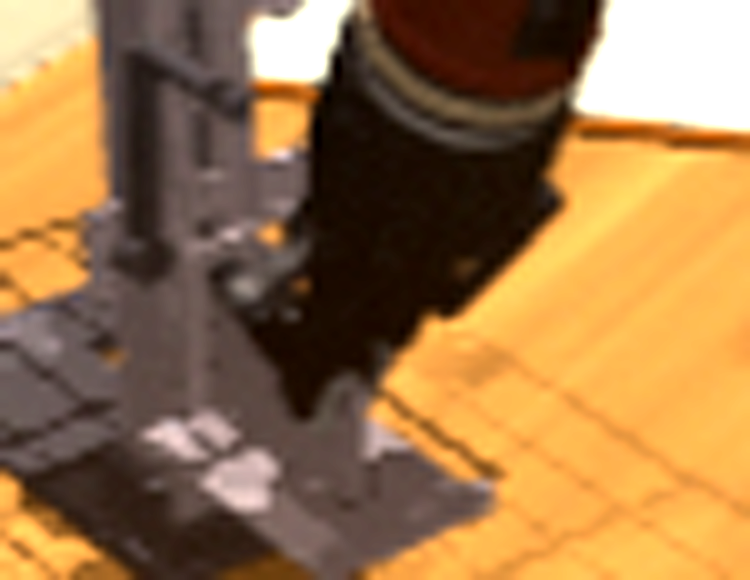

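Call:
{"op": "drive_tool", "data": {"commands": [{"linear":[0,0,0],"yaw":0},{"linear":[0,0,0],"yaw":0},{"linear":[0,0,0],"yaw":0}], "hand": 0.6}}

```text
clock: 19.48
position: [614.9, -98.1, 73.8]
orientation: [2.239, 1.575, 0.371]
wrist_force: [-0.1, 0.5, 0.3]
opening: 0.598
```

```bash
python3 - <<'E'
from h import *
o,p,R=rep()
from workcell import manip
c=manip.read_camera("side")["color"][:,:,::-1]
u0,v0,f=225,165,9
a=cv2.resize(c[v0:v0+65,u0:u0+85],None,fx=f,fy=f,interpolation=cv2.INTER_CUBIC)
a=np.clip((a.astype(float)-30)*1.8,0,255).astype(np.uint8)
cv2.imwrite("pics/s14.png",a)
c=manip.read_camera("wrist");cv2.imwrite("pics/w14.png",c["color"][:,:,::-1]);np.savez("w14.npz",**c)
E
```

```text
t 19.48 p [614.9 -98.1  73.8] q [-0.016  0.62   0.105  2.084  1.653  0.069 -0.356] open 0.598 F [-0.1  0.5  0.3] M [0.17 0.39 0.04]
x az 70.22 xz -0.001 z [ 0.421 -0.153 -0.894] lean 26.61 lean az -19.9
rack -47.9 3.2 73.8
```

View pics/s14.png

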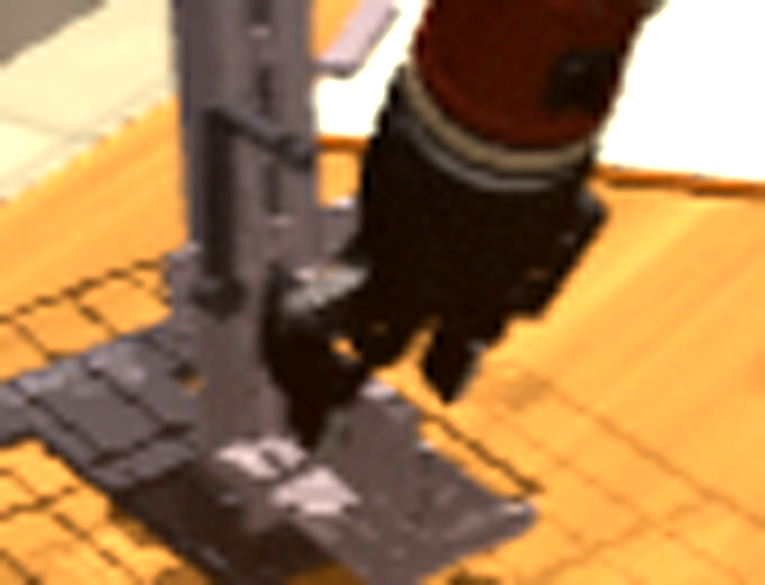

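View pics/w14.png

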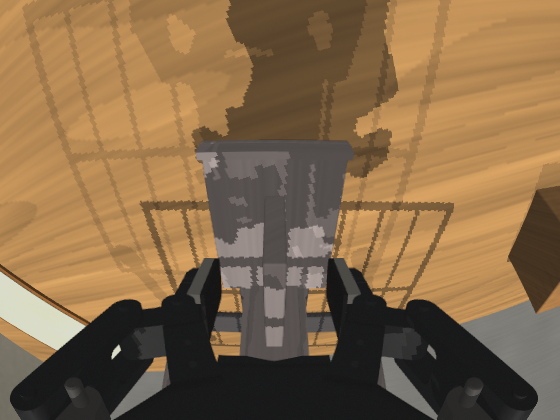

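Call:
{"op": "drive_tool", "data": {"commands": [{"linear":[0,-0.006,-0.02],"yaw":0},{"linear":[0,-0.01,-0.05],"yaw":0},{"linear":[0,-0.01,-0.05],"yaw":0},{"linear":[0,-0.01,-0.05],"yaw":0}]}}

```text
clock: 20.08
position: [520.0, -63.9, 198.3]
orientation: [2.245, 1.573, 0.371]
wrist_force: [-0.5, 0.4, -0.1]
opening: 0.6
```

```bash
python3 - <<'E'
from h import *
o,p,R=rep()
from workcell import manip
c=manip.read_camera("side")["color"][:,:,::-1]
u0,v0,f=225,165,9
a=cv2.resize(c[v0:v0+65,u0:u0+85],None,fx=f,fy=f,interpolation=cv2.INTER_CUBIC)
a=np.clip((a.astype(float)-30)*1.8,0,255).astype(np.uint8)
cv2.imwrite("pics/s15.png",a)
c=manip.read_camera("wrist");cv2.imwrite("pics/w15.png",c["color"][:,:,::-1]);np.savez("w15.npz",**c)
plan([390,-125,760],0,10,1)
E
```

```text
t 20.07 p [520.  -63.9 198.3] q [ 0.294  0.298 -0.399  2.186  0.891  0.379  0.368] open 0.6 F [-0.5  0.4 -0.1] M [ 0.08  0.36 -0.  ]
x az 70.06 xz 0.001 z [ 0.418 -0.151 -0.896] lean 26.4 lean az -19.8
rack -148.7 3.6 198.3
[-0.0101, 0.0161, -0.0545] 0.0
```

View pics/s15.png

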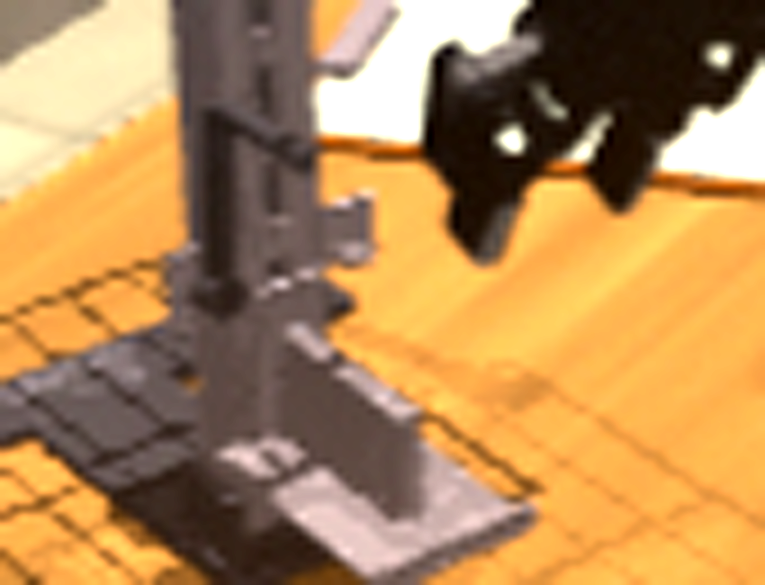

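View pics/w15.png

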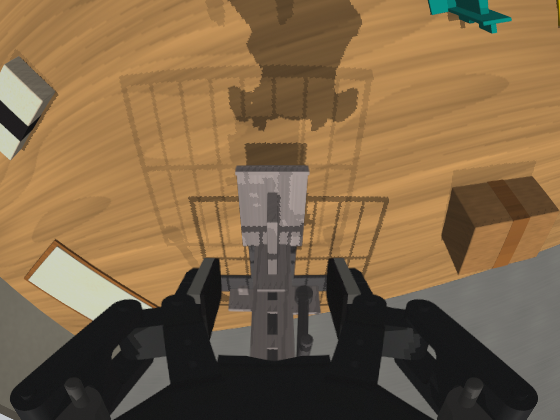

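```bash
python3 - <<'E'
import cv2
a=cv2.imread("pics/w15.png")
cv2.imwrite("pics/w15c.png",cv2.resize(a[220:370,215:345],None,fx=4.6,fy=4,interpolation=cv2.INTER_CUBIC))
E
```

```text
(no output)
```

View pics/w15c.png

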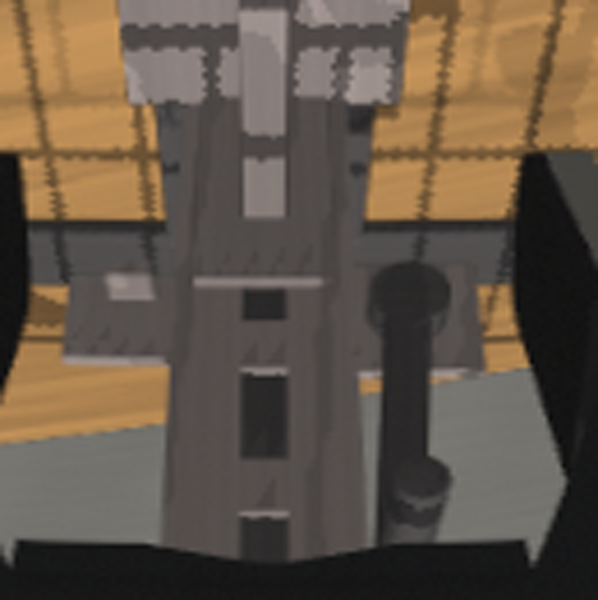

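Call:
{"op": "drive_tool", "data": {"commands": [{"linear":[-0.01,0.01,-0.055],"yaw":0},{"linear":[-0.01,0.014,-0.055],"yaw":0},{"linear":[-0.01,0.016,-0.055],"yaw":0},{"linear":[-0.01,0.016,-0.055],"yaw":0},{"linear":[-0.01,0.016,-0.055],"yaw":0}], "hand": 0}}

```text
clock: 20.8
position: [448.7, -93.2, 476.7]
orientation: [2.246, 1.57, 0.371]
wrist_force: [1.4, -0.6, -0.0]
opening: 0.001
```

```bash
python3 - <<'E'
from h import *
rep()
plan([390,-125,760],0,6,1)
E
```

```text
t 20.8 p [448.7 -93.2 476.7] q [ 0.786 -0.112 -0.609  1.748  0.019  1.031  1.38 ] open 0.001 F [ 1.4 -0.6 -0. ] M [0.11 0.37 0.  ]
x az 69.94 xz 0.002 z [ 0.419 -0.152 -0.895] lean 26.46 lean az -19.9
rack -206.1 -47.8 476.7
[-0.0083, 0.0144, -0.0456] 0.0
```

Call:
{"op": "drive_tool", "data": {"commands": [{"linear":[-0.008,0.016,-0.055],"yaw":0},{"linear":[-0.008,0.016,-0.055],"yaw":0},{"linear":[-0.008,0.016,-0.055],"yaw":0},{"linear":[-0.008,0.016,-0.055],"yaw":0},{"linear":[0,0.016,-0.055],"yaw":0}]}}

```text
clock: 21.42
position: [389.9, -106.6, 758.6]
orientation: [2.248, 1.566, 0.371]
wrist_force: [1.8, 0.7, 0.8]
opening: 0.0
```

```bash
python3 - <<'E'
from h import *
rep()
E
```

```text
t 21.43 p [ 389.9 -106.6  758.6] q [ 0.779 -0.029 -0.586  0.868  0.057  1.84   1.435] open 0.0 F [1.8 0.7 0.8] M [0.24 0.29 0.08]
x az 69.78 xz 0.002 z [ 0.419 -0.152 -0.895] lean 26.5 lean az -20.0
rack -257.0 -80.2 758.6
```

Call:
{"op": "drive_tool", "data": {"commands": [{"linear":[0,0.02,-0.058],"yaw":0},{"linear":[0,0.02,-0.058],"yaw":0},{"linear":[0,0.02,-0.058],"yaw":0},{"linear":[0,0.02,-0.058],"yaw":0}]}}

```text
clock: 21.92
position: [364.0, -102.9, 838.1]
orientation: [2.16, 1.53, 0.471]
wrist_force: [-0.2, -0.8, -0.1]
opening: 0.0
```

```bash
python3 - <<'E'
from h import *
rep()
E
```

```text
t 21.93 p [ 364.  -102.9  838.1] q [ 0.489 -0.008 -0.333  0.599  0.085  1.982  1.445] open 0.0 F [-0.2 -0.8 -0.1] M [ 0.19  0.53 -0.  ]
x az 70.96 xz 0.018 z [ 0.517 -0.162 -0.841] lean 32.78 lean az -17.4
rack -282.6 -85.4 838.1
```

Call:
{"op": "drive_tool", "data": {"commands": [{"linear":[-0.02,0.025,-0.055],"yaw":0},{"linear":[-0.02,0.025,-0.055],"yaw":0},{"linear":[-0.02,0.025,-0.055],"yaw":0},{"linear":[-0.02,0.025,-0.055],"yaw":0}]}}

```text
clock: 22.42
position: [312.9, -158.8, 891.1]
orientation: [2.06, 1.434, 0.55]
wrist_force: [-0.3, 0.8, 1.3]
opening: 0.0
```

```bash
python3 - <<'E'
from h import *
rep()
E
```

```text
t 22.43 p [ 312.9 -158.8  891.1] q [ 0.325 -0.048  0.153  0.498 -0.097  1.982  1.625] open 0.0 F [-0.3  0.8  1.3] M [0.26 0.66 0.03]
x az 69.96 xz 0.014 z [ 0.618 -0.214 -0.756] lean 40.85 lean az -19.1
rack -312.0 -155.2 891.1
```

```bash
python3 - <<'E'
from h import *
c=dict(np.load("w15.npz"))
def atx(u,v,x):
    lo=bp(c,u,v,0); C=-c["R"].T@c["t"]; a=torack(lo); b=torack(C); k=(x-b[0])/(a[0]-b[0]); return b+k*(a-b)
g=lambda u,v:(215+u/4.6,220+v/4)
print('peg tip',atx(*g(422,475),-61)); print('pivot',atx(*g(408,292),-14))
print('plate top',[atx(*g(u,282),-2) for u in (195,322)])
print('slot', [atx(*g(u,372),0) for u in (240,290)])
rep()
E
```

```text
peg tip [-61.          29.81445624 214.29309182]
pivot [-14.          34.86487148 141.51410603]
plate top [array([ -2.        , -12.20895544, 130.14134844]), array([ -2.        ,  16.71009457, 130.21781446])]
slot [array([ 5.68434189e-14, -1.73204086e+00,  1.56310174e+02]), array([  0.        ,   9.18098662, 156.34285384])]
t 22.43 p [ 312.9 -158.8  891.1] q [ 0.325 -0.048  0.153  0.498 -0.097  1.982  1.625] open 0.0 F [-0.3  0.8  1.3] M [0.26 0.66 0.03]
x az 69.96 xz 0.014 z [ 0.618 -0.214 -0.756] lean 40.85 lean az -19.1
rack -312.0 -155.2 891.1
```

```bash
python3 - <<'E'
from h import *
o,p,R=st()
t=W(RK,(-53,30,213))+19*R[:,2]
print(torack(t)); 
plan(t-150*R[:,2],0,10,1); print(t-150*R[:,2])
E
```

```text
[-40.57321404  30.10311639 198.62765302]
[0.0178, -0.025, 0.0552] 0.0
[538.03777372 -43.05844851 312.09355024]
```

Call:
{"op": "drive_tool", "data": {"commands": [{"linear":[0.018,-0.028,0.05],"yaw":0},{"linear":[0.018,-0.026,0.055],"yaw":0},{"linear":[0.018,-0.025,0.055],"yaw":0},{"linear":[0.018,-0.025,0.055],"yaw":0},{"linear":[0.018,-0.025,0.055],"yaw":0}], "hand": 0.5}}

```text
clock: 23.05
position: [415.9, -97.8, 620.3]
orientation: [2.062, 1.439, 0.558]
wrist_force: [1.0, 0.3, 0.3]
opening: 0.502
```

```bash
python3 - <<'E'
from h import *
o,p,R=rep()
t=W(RK,(-53,30,213))+19*R[:,2]
plan(t-150*R[:,2],0,5,1)
E
```

```text
t 23.05 p [415.9 -97.8 620.3] q [ 0.281 -0.273 -0.14   1.614  0.096  1.098  1.339] open 0.502 F [1.  0.3 0.3] M [0.19 0.56 0.02]
x az 70.25 xz 0.02 z [ 0.62  -0.206 -0.757] lean 40.77 lean az -18.4
rack -235.4 -63.2 620.3
[0.0171, -0.0258, 0.0596] 0.0
```

Call:
{"op": "drive_tool", "data": {"commands": [{"linear":[0.014,-0.0215,0.05],"yaw":0},{"linear":[0.014,-0.0215,0.05],"yaw":0},{"linear":[0.014,-0.0215,0.05],"yaw":0},{"linear":[0.014,-0.0215,0.05],"yaw":0},{"linear":[0.014,-0.0215,0.05],"yaw":0}]}}

```text
clock: 23.68
position: [515.7, -56.6, 368.8]
orientation: [2.062, 1.437, 0.554]
wrist_force: [0.7, -1.2, -0.9]
opening: 0.501
```

```bash
python3 - <<'E'
from h import *
o,p,R=rep()
t=W(RK,(-53,30,213))+19*R[:,2]
plan(t-130*R[:,2],0,1,1)
E
```

```text
t 23.68 p [515.7 -56.6 368.8] q [ 0.392 -0.008 -0.492  2.106  0.642  0.461  0.62 ] open 0.501 F [ 0.7 -1.2 -0.9] M [ 0.16  0.6  -0.06]
x az 70.13 xz 0.018 z [ 0.618 -0.209 -0.758] lean 40.72 lean az -18.7
rack -155.2 9.1 368.8
[0.0187, -0.0245, 0.074] 0.0
```

Call:
{"op": "drive_tool", "data": {"commands": [{"linear":[0.0095,-0.0125,0.037],"yaw":0},{"linear":[0.0095,-0.012,0.037],"yaw":0},{"linear":[0,0,0],"yaw":0}]}}

```text
clock: 24.05
position: [548.3, -48.4, 299.0]
orientation: [2.065, 1.442, 0.548]
wrist_force: [0.4, 1.0, -0.0]
opening: 0.501
```

```bash
python3 - <<'E'
from h import *
from workcell import manip
o,p,R=rep()
t=W(RK,(-53,30,213))+19*R[:,2]
plan(t,0,1,1)
c=manip.read_camera("wrist");cv2.imwrite("pics/w16.png",c["color"][:,:,::-1]);np.savez("w16.npz",**c)
c=manip.read_camera("side");cv2.imwrite("pics/s16.png",c["color"][:,:,::-1])
E
```

```text
t 24.05 p [548.3 -48.4 299. ] q [ 0.304  0.152 -0.487  2.172  1.147  0.415  0.082] open 0.501 F [ 0.4  1.  -0. ] M [0.25 0.63 0.01]
x az 70.18 xz 0.015 z [ 0.613 -0.209 -0.762] lean 40.4 lean az -18.8
rack -127.3 27.7 299.0
[0.0013, 0.0008, 0.1326] 0.0
```

View pics/w16.png

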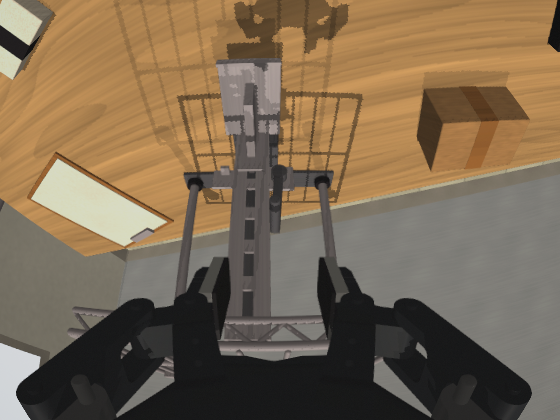

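View pics/s16.png

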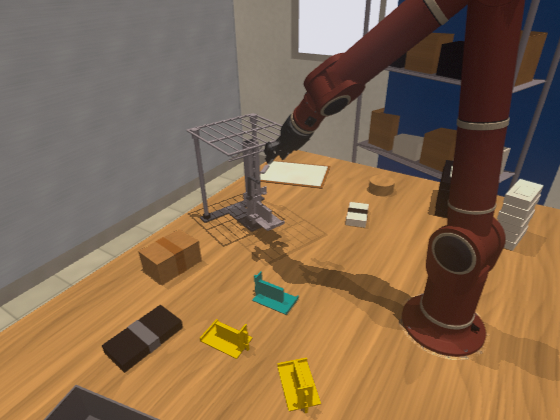

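```bash
python3 - <<'E'
import cv2
a=cv2.imread("pics/w16.png")
cv2.imwrite("pics/w16c.png",cv2.resize(a[120:250,220:330],None,fx=5,fy=4.5,interpolation=cv2.INTER_CUBIC))
E
```

```text
(no output)
```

View pics/w16c.png

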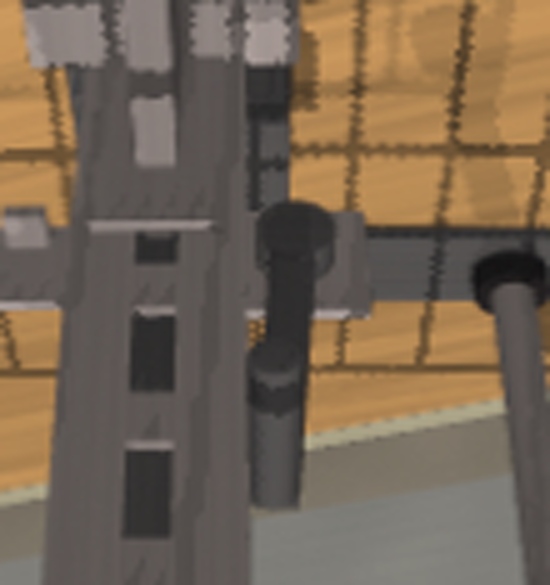

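```bash
python3 - <<'E'
from h import *
c=dict(np.load("w16.npz"))
def atx(u,v,x):
    a=torack(bp(c,u,v,0)); b=torack(-c["R"].T@c["t"]); k=(x-b[0])/(a[0]-b[0]); return b+k*(a-b)
print(atx(275,200,-61),atx(279.4,172.2,-14))
o,p,R=rep(); plan(W(RK,(-53,29,213))+19*R[:,2],0,1,1)
E
```

```text
[-61.          29.75029416 216.09883036] [-14.          35.80120287 143.96996488]
t 24.15 p [548.9 -48.4 302.9] q [ 0.306  0.147 -0.488  2.169  1.144  0.416  0.083] open 0.504 F [ 0.1 -0.1  0. ] M [ 0.26  0.6  -0.  ]
x az 70.1 xz 0.017 z [ 0.618 -0.21  -0.757] lean 40.77 lean az -18.8
rack -126.6 27.9 302.9
[0.0, -0.0029, 0.1352] 0.0
```

Call:
{"op": "drive_tool", "data": {"commands": [{"linear":[0.001,-0.001,0.04],"yaw":0},{"linear":[0,-0.001,0.04],"yaw":0},{"linear":[0,0,0.03],"yaw":0},{"linear":[0,0,0.01],"yaw":0}]}}

```text
clock: 24.65
position: [622.9, -73.6, 211.4]
orientation: [2.061, 1.433, 0.554]
wrist_force: [-0.6, -1.3, 0.3]
opening: 0.504
```

```bash
python3 - <<'E'
from h import *
from workcell import manip
o,p,R=rep(); plan(W(RK,(-53,30,213))+19*R[:,2],0,1,1)
c=manip.read_camera("wrist");cv2.imwrite("pics/w17.png",c["color"][:,:,::-1]);np.savez("w17.npz",**c)
c=manip.read_camera("side")["color"][:,:,::-1];cv2.imwrite("pics/s17.png",cv2.resize(c[110:240,190:330],None,fx=5,fy=4.6,interpolation=cv2.INTER_CUBIC))
E
```

```text
t 24.65 p [622.9 -73.6 211.4] q [ 0.242  0.406 -0.386  2.143  1.751  0.409 -0.467] open 0.504 F [-0.6 -1.3  0.3] M [ 0.24  0.63 -0.03]
x az 69.98 xz 0.016 z [ 0.619 -0.212 -0.756] lean 40.9 lean az -18.9
rack -48.5 29.0 211.4
[0.001, -0.0024, 0.0149] 0.0
```

View pics/w17.png

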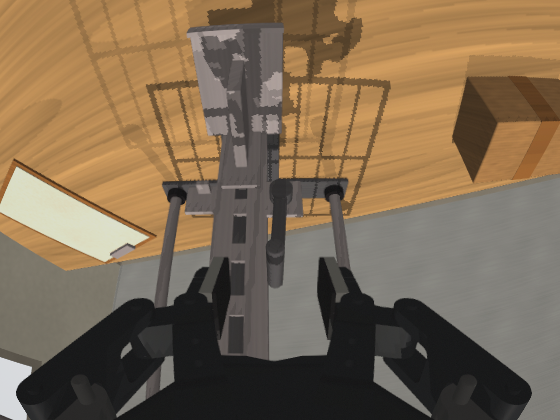

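View pics/s17.png

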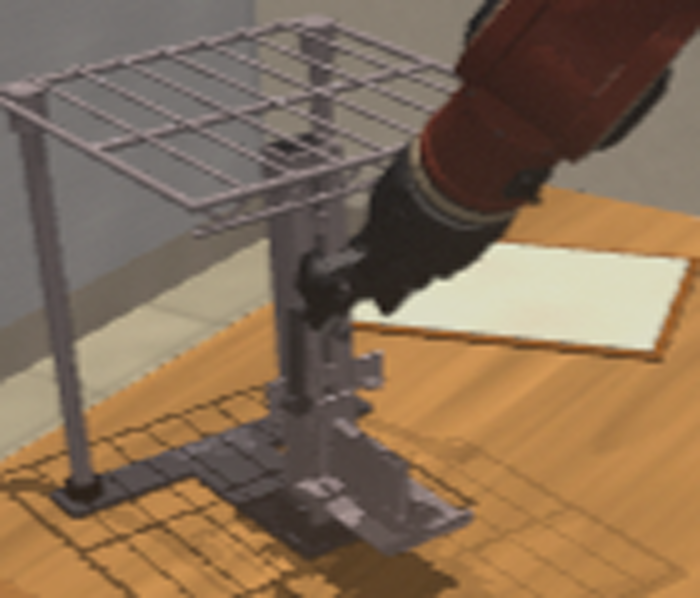

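Call:
{"op": "drive_tool", "data": {"commands": [{"linear":[0.001,-0.002,0.013],"yaw":0},{"linear":[0,0,0],"yaw":0}]}}

```text
clock: 25.0
position: [629.0, -73.8, 201.0]
orientation: [2.06, 1.434, 0.555]
wrist_force: [-0.6, -0.1, 0.6]
opening: 0.5
```

Call:
{"op": "drive_tool", "data": {"commands": [{"linear":[0,0,0],"yaw":0},{"linear":[0,0,0],"yaw":0},{"linear":[0,0,0],"yaw":0},{"linear":[0,0,0],"yaw":0}], "hand": 0}}

```text
clock: 25.5
position: [628.5, -73.1, 201.2]
orientation: [2.059, 1.436, 0.555]
wrist_force: [-7.3, 0.3, 8.2]
opening: 0.002
```

```bash
python3 - <<'E'
from h import *
from workcell import manip
o,p,R=rep()
g=torack(p-19*R[:,2]); print('grasp rack',g)
c=manip.read_camera("wrist");cv2.imwrite("pics/w18.png",c["color"][:,:,::-1])
E
```

```text
t 25.5 p [628.5 -73.1 201.2] q [ 0.247  0.433 -0.396  2.142  1.807  0.424 -0.518] open 0.002 F [-7.3  0.3  8.2] M [-0.01  0.69 -0.18]
x az 70.13 xz 0.016 z [ 0.62  -0.211 -0.755] lean 40.94 lean az -18.8
rack -43.4 31.3 201.2
grasp rack [-55.84246742  31.15183196 215.59027206]
```

View pics/w18.png

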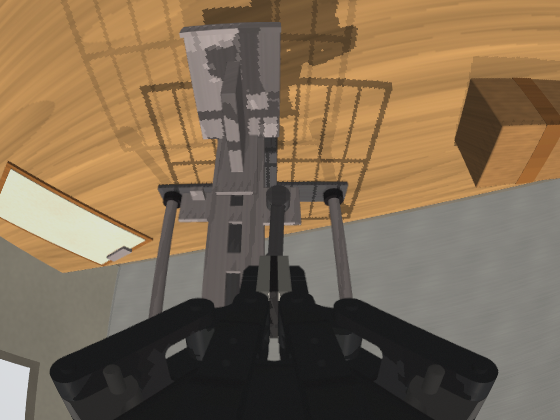

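```bash
python3 - <<'E'
from h import *
from workcell import manip
c=dict(np.load("w16.npz"))
def atx(u,v,x):
    a=torack(bp(c,u,v,0)); b=torack(-c["R"].T@c["t"]); k=(x-b[0])/(a[0]-b[0]); return b+k*(a-b)
print(atx(275,232,-5))
a=cv2.imread("pics/w18.png"); b=cv2.imread("pics/w17.png")
cv2.imwrite("pics/w18c.png",np.hstack([cv2.resize(x[170:320,200:340],None,fx=2.8,fy=3.6,interpolation=cv2.INTER_CUBIC) for x in (b,a)]))
c=manip.read_camera("side")["color"][:,:,::-1];cv2.imwrite("pics/s18.png",cv2.resize(c[145:215,215:305],None,fx=8,fy=8,interpolation=cv2.INTER_CUBIC))
E
```

```text
[ -5.          29.72123301 215.37078044]
```

View pics/w18c.png

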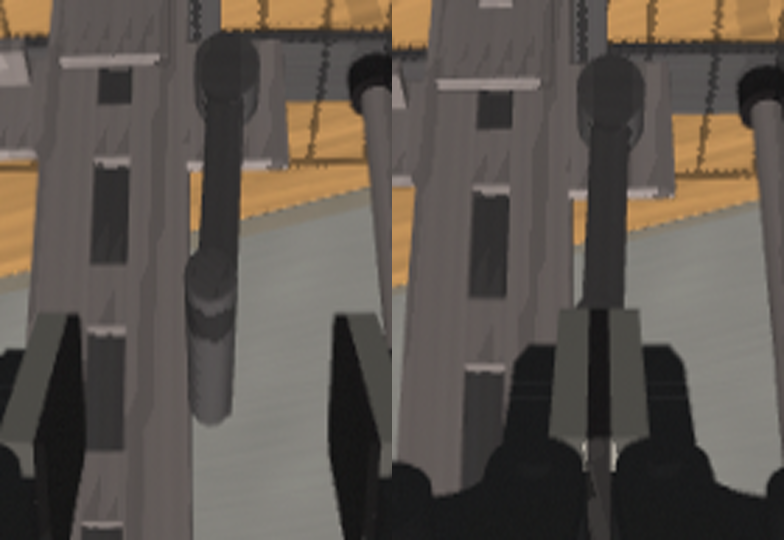

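View pics/s18.png

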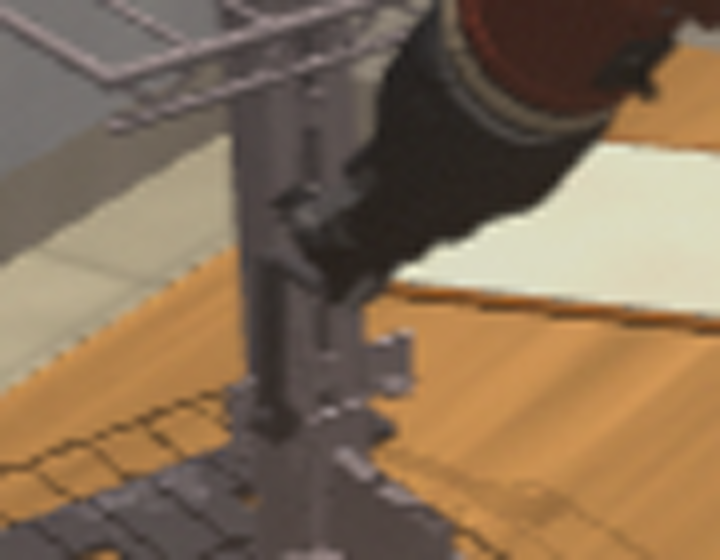

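```bash
python3 - <<'E'
from h import *
c=dict(np.load("w17.npz"))
def atx(u,v,x):
    a=torack(bp(c,u,v,0)); b=torack(-c["R"].T@c["t"]); k=(x-b[0])/(a[0]-b[0]); return b+k*(a-b)
print('tip',atx(275,246,-61),'pivot',atx(200+228/2.8,170+70/3.6,-14), 'bar top',atx(275,287,-5))
o,p,R=rep(); z=R[:,2]; P=W(RK,(-48.5,29,211.4))
for s in (0,19,40): print(s,pw(c,P-s*z))
print('cam',torack(-c["R"].T@c["t"]))
E
```

```text
tip [-61.          29.6820869  214.65715248] pivot [-14.          35.66308089 142.50655566] bar top [ -5.          29.42035937 216.71050091]
t 25.6 p [628.5 -73.1 201.2] q [ 0.247  0.433 -0.396  2.142  1.807  0.424 -0.518] open 0.001 F [-5.8  0.7  8.5] M [ 0.07  0.7  -0.13]
x az 70.13 xz 0.016 z [ 0.62  -0.211 -0.755] lean 40.94 lean az -18.8
rack -43.4 31.3 201.2
0 [273.75776501 251.12244157]
19 [273.69150351 265.71821376]
40 [273.59887176 285.88115303]
cam [-210.38501504   28.92037669  291.68223391]
```

```bash
python3 - <<'E'
from h import *
for X in [(-43.4,31.3,201.2),(-55.8,31.2,215.6),(-10,29.7,212),(-61,29.7,212)]:
    print(X,(proj('side',W(RK,X))-[215,145])*8)
a=cv2.imread("pics/s18.png")[150:350,180:420]
a=np.clip((a.astype(float)-15)*3,0,255).astype(np.uint8)
cv2.imwrite("pics/s18c.png",cv2.resize(a,None,fx=3,fy=3,interpolation=cv2.INTER_CUBIC))
E
```

```text
(-43.4, 31.3, 201.2) [320.94070541 315.88541674]
(-55.8, 31.2, 215.6) [337.36909151 294.79257017]
(-10, 29.7, 212) [275.66443514 261.35097324]
(-61, 29.7, 212) [348.5150812  306.49371806]
```

View pics/s18c.png

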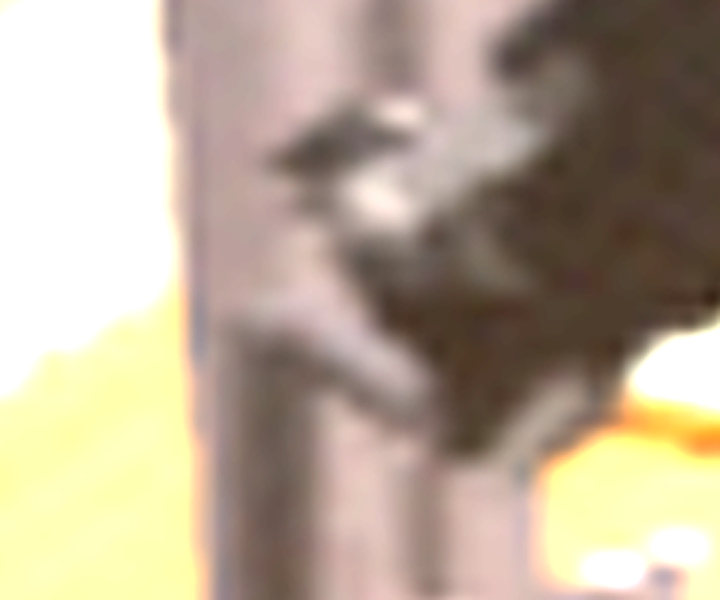

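```bash
python3 - <<'E'
from h import *
from workcell import manip
c=manip.read_camera("wrist"); np.savez("w19.npz",**c)
a=c["color"][:,:,::-1]
a=cv2.resize(a[230:380,210:340],None,fx=5.5,fy=4,interpolation=cv2.INTER_CUBIC)
a=np.clip(a.astype(float)*2.2,0,255).astype(np.uint8)
cv2.imwrite("pics/w19r.png",a)
o,p,R=rep()
for X in [(-61,29.7,214.7),(-61,29.7,219.7),(-10,29.7,214.7),(-61,29.7,209.7),(-61,34.7,214.7),(-61,24.7,214.7)]:
    q=pw(c,W(RK,X)); print(X,q.round(1),((q-[210,230])*[5.5,4]).round())
for s in (0,10,19,30,40):print('tool',s,((pw(c,p-s*R[:,2])-[210,230])*[5.5,4]).round())
E
```

```text
t 25.65 p [628.5 -73.  201.2] q [ 0.247  0.433 -0.396  2.142  1.807  0.424 -0.518] open 0.003 F [-5.9  1.   8.1] M [ 0.06  0.76 -0.15]
x az 70.13 xz 0.016 z [ 0.62  -0.211 -0.755] lean 40.94 lean az -18.8
rack -43.4 31.3 201.2
(-61, 29.7, 214.7) [270.6 259.9] [333. 120.]
(-61, 29.7, 219.7) [270.7 269.4] [334. 157.]
(-10, 29.7, 214.7) [271.7 293.7] [339. 255.]
(-61, 29.7, 209.7) [270.5 250.8] [333.  83.]
(-61, 34.7, 214.7) [280.8 259.8] [390. 119.]
(-61, 24.7, 214.7) [260.3 260.1] [277. 120.]
tool 0 [350.  85.]
tool 10 [350. 114.]
tool 19 [350. 143.]
tool 30 [350. 183.]
tool 40 [350. 224.]
```

View pics/w19r.png

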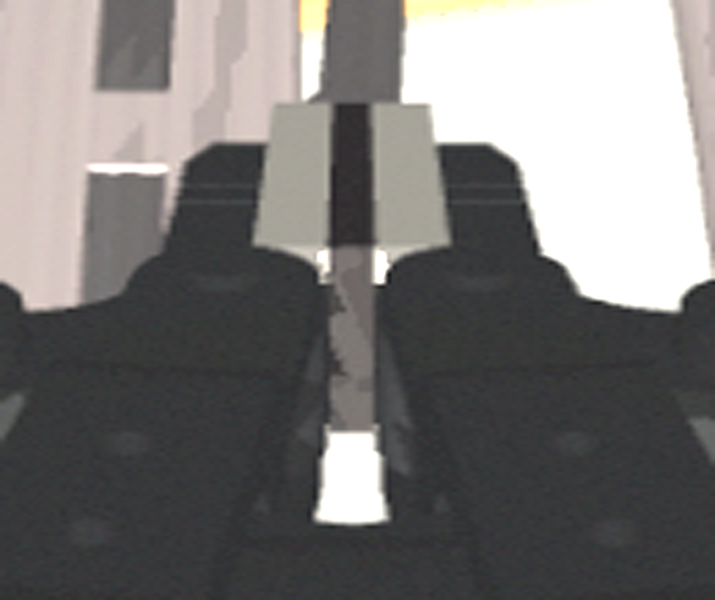

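Call:
{"op": "drive_tool", "data": {"commands": [{"linear":[0,0,-0.03],"yaw":0},{"linear":[0.02,0,0],"yaw":0},{"linear":[0,0,0],"yaw":0}]}}

```text
clock: 26.02
position: [617.6, -46.1, 223.6]
orientation: [2.058, 1.439, 0.558]
wrist_force: [0.3, 0.2, -0.5]
opening: 0.0
```

```bash
python3 - <<'E'
from h import *
from workcell import manip
c=manip.read_camera("wrist"); np.savez("w20.npz",**c)
cv2.imwrite("pics/w20.png",c["color"][:,:,::-1]); rep()
c=manip.read_camera("side")["color"][:,:,::-1];a=cv2.resize(c[155:215,225:285],None,fx=9.5,fy=9.5,interpolation=cv2.INTER_CUBIC)
cv2.imwrite("pics/s20.png",np.clip((a.astype(float)-15)*2.5,0,255).astype(np.uint8))
E
```

```text
t 26.07 p [617.1 -47.8 223. ] q [ 0.185  0.378 -0.386  2.141  1.645  0.431 -0.409] open -0.003 F [-0.4 -0.1  0. ] M [ 0.24  0.64 -0.01]
x az 70.17 xz 0.017 z [ 0.619 -0.21  -0.756] lean 40.84 lean az -18.7
rack -62.6 51.3 223.0
```

View pics/w20.png

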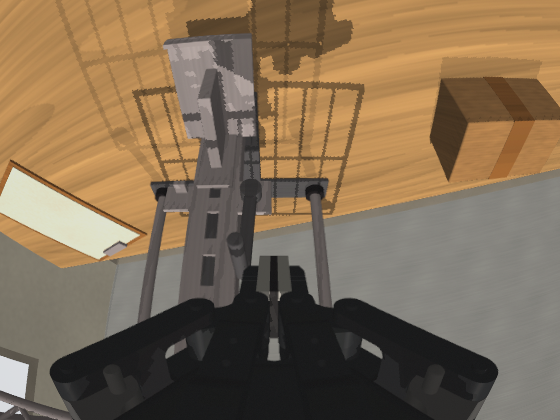

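View pics/s20.png

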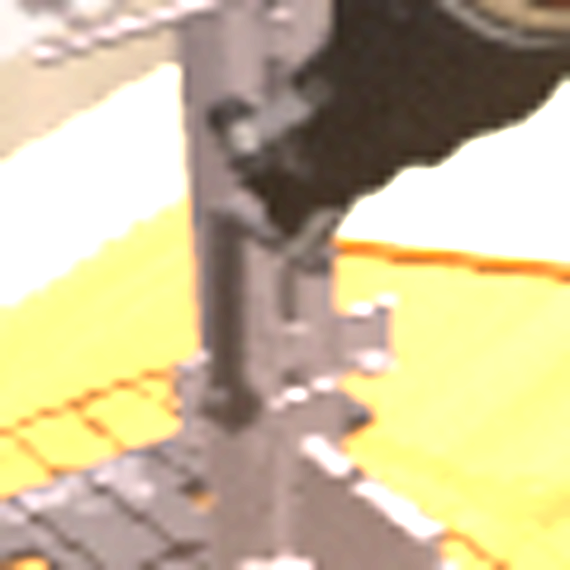

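```bash
python3 - <<'E'
from h import *
c=dict(np.load("w20.npz"))
def atx(u,v,x):
    a=torack(bp(c,u,v,0)); b=torack(-c["R"].T@c["t"]); k=(x-b[0])/(a[0]-b[0]); return b+k*(a-b)
t=atx(235,240,-61);q=atx(251,188,-14);print(t,q,np.degrees(np.arctan2(t[2]-139,35.3-t[1])))
a=cv2.imread("pics/w20.png");cv2.imwrite("pics/w20c.png",cv2.resize(a[160:300,200:300],None,fx=5,fy=4,interpolation=cv2.INTER_CUBIC))
E
```

```text
[-61.          31.02767278 215.3240642 ] [-14.          35.89566435 141.87284985] 86.79614633938296
```

View pics/w20c.png

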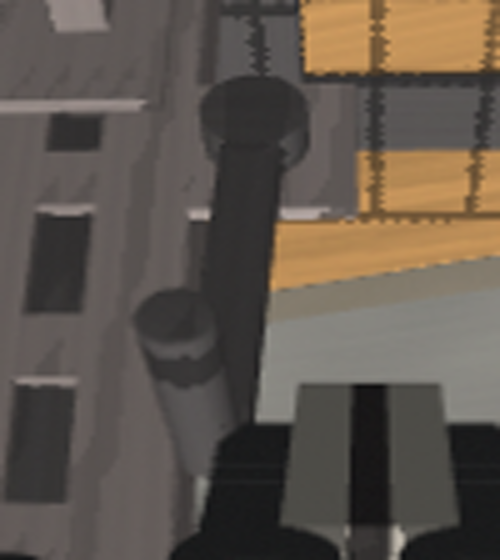

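Call:
{"op": "drive_tool", "data": {"commands": [{"linear":[0.006,0.001,0.004],"yaw":0},{"linear":[0,0.001,0.028],"yaw":0},{"linear":[0,0,0],"yaw":0}]}}

```text
clock: 26.5
position: [640.2, -51.1, 197.9]
orientation: [2.064, 1.436, 0.55]
wrist_force: [-0.5, -0.0, 1.0]
opening: -0.002
```

Call:
{"op": "drive_tool", "data": {"commands": [{"linear":[-0.01,0,0],"yaw":0},{"linear":[-0.01,0,0],"yaw":0},{"linear":[-0.005,0,0],"yaw":0}]}}

```text
clock: 26.88
position: [631.2, -74.0, 199.9]
orientation: [2.061, 1.436, 0.554]
wrist_force: [1.2, 1.1, 0.3]
opening: 0.0
```

```bash
python3 - <<'E'
from h import *
from workcell import manip
c=manip.read_camera("wrist"); np.savez("w21.npz",**c)
cv2.imwrite("pics/w21.png",c["color"][:,:,::-1]); rep()
E
```

```text
t 26.93 p [631.1 -74.8 199.8] q [ 0.237  0.436 -0.378  2.135  1.805  0.415 -0.516] open 0.003 F [-0.2 -0.2 -0.4] M [0.42 0.67 0.07]
x az 70.02 xz 0.016 z [ 0.619 -0.212 -0.757] lean 40.83 lean az -18.9
rack -40.4 30.6 199.8
```

View pics/w21.png

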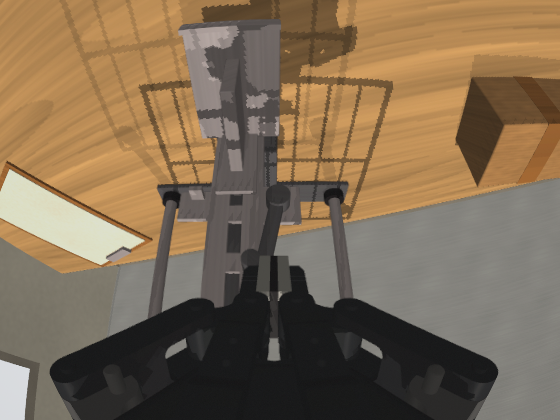

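Call:
{"op": "drive_tool", "data": {"commands": [{"linear":[-0.0095,-0.003,0.0034],"yaw":0},{"linear":[-0.009,-0.003,0.0034],"yaw":0},{"linear":[-0.012,-0.0065,0.0076],"yaw":0},{"linear":[-0.0095,-0.007,0.0083],"yaw":0},{"linear":[-0.0075,-0.0085,0.0098],"yaw":0}]}}

```text
clock: 27.55
position: [615.8, -118.9, 156.6]
orientation: [2.06, 1.433, 0.553]
wrist_force: [0.2, 1.1, 0.5]
opening: -0.001
```

```bash
python3 - <<'E'
from h import *
from workcell import manip
c=manip.read_camera("wrist"); np.savez("w22.npz",**c)
cv2.imwrite("pics/w22.png",c["color"][:,:,::-1]); rep()
E
```

```text
t 27.6 p [ 614.4 -120.   154.1] q [ 0.4    0.525 -0.468  2.212  2.145  0.479 -0.765] open -0.003 F [-0.6 -1.1 -0.3] M [ 0.21  0.71 -0.05]
x az 69.89 xz 0.015 z [ 0.616 -0.213 -0.758] lean 40.7 lean az -19.1
rack -41.0 -17.6 154.1
```

View pics/w22.png

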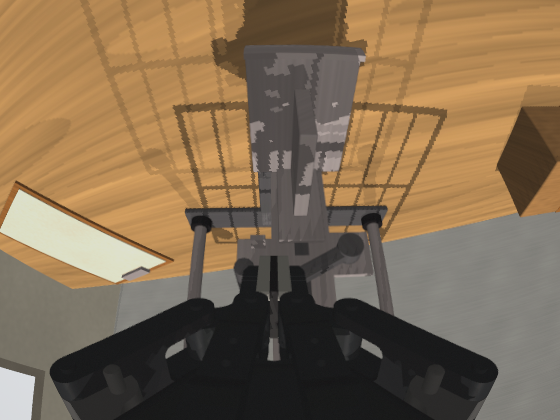

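```bash
python3 - <<'E'
from h import *
c=dict(np.load("w22.npz"))
def atx(u,v,x):
    a=torack(bp(c,u,v,0)); b=torack(-c["R"].T@c["t"]); k=(x-b[0])/(a[0]-b[0]); return b+k*(a-b)
t=atx(244,268,-61);q=atx(350,245,-14);print(t,q,np.arctan2(t[2]-139,35.3-t[1]))
E
```

```text
[-61.         -30.33654312 175.61399915] [-14.          34.23086757 140.57809602] 0.5088344533815248
```

Call:
{"op": "drive_tool", "data": {"commands": [{"linear":[0.005,0.028,-0.032],"yaw":0},{"linear":[-0.02,0,0],"yaw":0},{"linear":[-0.004,0,0],"yaw":0}]}}

```text
clock: 27.98
position: [609.2, -137.4, 198.9]
orientation: [2.06, 1.433, 0.553]
wrist_force: [-0.2, 0.5, -0.2]
opening: 0.001
```

```bash
python3 - <<'E'
from h import *
from workcell import manip
c=manip.read_camera("wrist"); np.savez("w23.npz",**c)
cv2.imwrite("pics/w23.png",c["color"][:,:,::-1]); rep()
E
```

```text
t 28.02 p [ 608.9 -137.3  198.2] q [ 0.386  0.418 -0.37   2.178  2.01   0.331 -0.606] open 0.001 F [-0.5 -0.6  0.9] M [ 0.18  0.68 -0.03]
x az 69.99 xz 0.016 z [ 0.618 -0.212 -0.757] lean 40.82 lean az -19.0
rack -40.3 -35.8 198.2
```

View pics/w23.png

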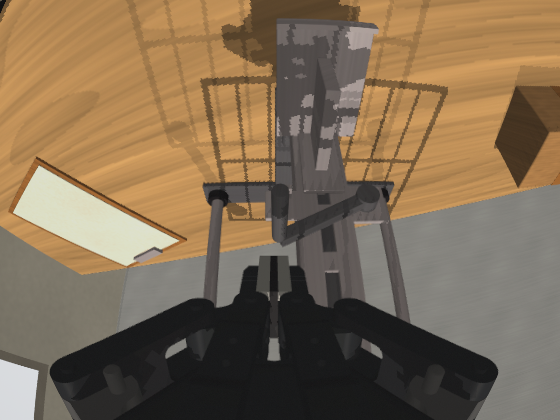

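Call:
{"op": "drive_tool", "data": {"commands": [{"linear":[0.001,-0.0118,0.0136],"yaw":0},{"linear":[0,-0.0092,0.0106],"yaw":0},{"linear":[0,-0.0065,0.0076],"yaw":0},{"linear":[0,0,0],"yaw":0}]}}

```text
clock: 28.52
position: [609.6, -134.0, 154.7]
orientation: [2.063, 1.438, 0.553]
wrist_force: [0.9, -0.3, 0.2]
opening: 0.004
```

```bash
python3 - <<'E'
from h import *
from workcell import manip
c=manip.read_camera("wrist"); np.savez("w24.npz",**c)
cv2.imwrite("pics/w24.png",c["color"][:,:,::-1]); rep()
E
```

```text
t 28.57 p [ 610.1 -134.   155.5] q [ 0.445  0.521 -0.478  2.218  2.187  0.461 -0.772] open -0.003 F [-0.8 -0.3  0.4] M [ 0.22  0.6  -0.02]
x az 70.14 xz 0.017 z [ 0.618 -0.209 -0.758] lean 40.75 lean az -18.7
rack -40.4 -32.3 155.5
```

View pics/w24.png

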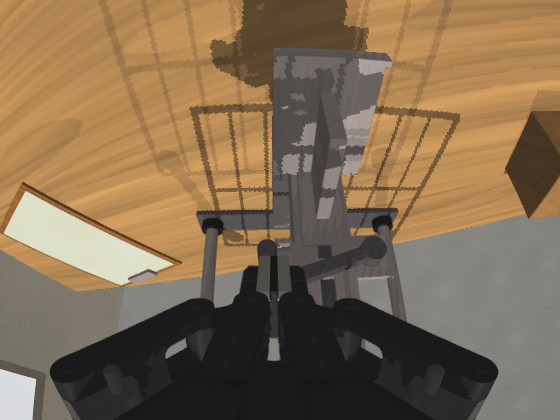

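```bash
python3 - <<'E'
from h import *
c=dict(np.load("w24.npz"))
def atx(u,v,x):
    a=torack(bp(c,u,v,0)); b=torack(-c["R"].T@c["t"]); k=(x-b[0])/(a[0]-b[0]); return b+k*(a-b)
t=atx(267,247,-61);q=atx(373,245,-14);print(t,q,np.arctan2(t[2]-139,35.3-t[1]),np.arcsin((t[2]-139)/75))
E
```

```text
[-61.         -35.75547359 162.45587614] [-14.          34.4169143  138.74695215] 0.3188436295355116 0.31808164790760357
```

Call:
{"op": "drive_tool", "data": {"commands": [{"linear":[-0.003,-0.0065,0.0076],"yaw":0},{"linear":[0,-0.005,0.0057],"yaw":0},{"linear":[0,-0.0026,0.003],"yaw":0},{"linear":[0,0,0],"yaw":0}]}}

```text
clock: 29.08
position: [609.2, -136.5, 134.1]
orientation: [2.061, 1.437, 0.554]
wrist_force: [-0.4, -0.5, 0.2]
opening: -0.0
```

```bash
python3 - <<'E'
from h import *
from workcell import manip
c=manip.read_camera("wrist"); np.savez("w25.npz",**c)
cv2.imwrite("pics/w25.png",c["color"][:,:,::-1]); rep()
E
```

```text
t 29.12 p [ 609.2 -136.4  134.3] q [ 0.471  0.574 -0.514  2.237  2.259  0.525 -0.83 ] open 0.001 F [ 0.5  0.7 -0.3] M [ 0.24  0.67 -0.02]
x az 70.15 xz 0.017 z [ 0.619 -0.21  -0.757] lean 40.79 lean az -18.7
rack -40.4 -34.8 134.3
```

View pics/w25.png

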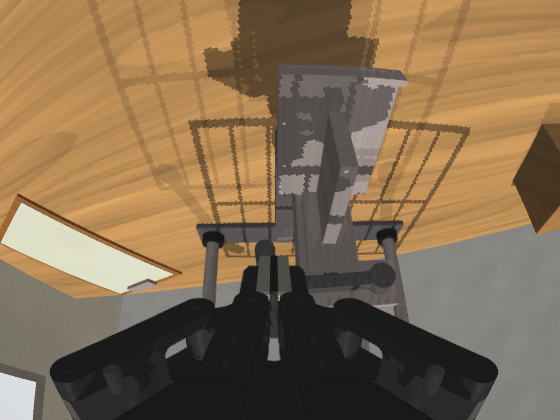

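Call:
{"op": "drive_tool", "data": {"commands": [{"linear":[0,-0.0016,0.0019],"yaw":0},{"linear":[0,-0.0016,0.0019],"yaw":0},{"linear":[0,-0.0016,0.0019],"yaw":0},{"linear":[0,0,0],"yaw":0}]}}

```text
clock: 29.62
position: [610.2, -136.8, 129.5]
orientation: [2.055, 1.434, 0.556]
wrist_force: [-7.8, 1.2, 13.9]
opening: -0.001
```

```bash
python3 - <<'E'
from h import *
rep()
E
```

```text
t 29.62 p [ 610.2 -136.8  129.5] q [ 0.475  0.59  -0.524  2.242  2.28   0.551 -0.846] open -0.001 F [-7.8  1.2 13.9] M [-0.22  0.14 -0.2 ]
x az 70.15 xz 0.015 z [ 0.623 -0.212 -0.753] lean 41.15 lean az -18.8
rack -39.3 -34.9 129.5
```

Call:
{"op": "drive_tool", "data": {"commands": [{"linear":[0,0,0],"yaw":0},{"linear":[0,0.006,-0.007],"yaw":0},{"linear":[0,0.015,-0.03],"yaw":0},{"linear":[0,0,-0.05],"yaw":0},{"linear":[0,0,-0.05],"yaw":0}]}}

```text
clock: 30.25
position: [538.5, -113.0, 245.0]
orientation: [2.062, 1.437, 0.555]
wrist_force: [0.4, -1.4, 0.4]
opening: 0.005
```

```bash
python3 - <<'E'
from h import *
from workcell import manip
c=manip.read_camera("wrist"); np.savez("w26.npz",**c)
cv2.imwrite("pics/w26.png",c["color"][:,:,::-1]); rep()
c=manip.read_camera("side")["color"][:,:,::-1];a=cv2.resize(c[160:240,220:310],None,fx=8.5,fy=7.4,interpolation=cv2.INTER_CUBIC)
cv2.imwrite("pics/s26.png",np.clip((a.astype(float)-15)*1.8,0,255).astype(np.uint8))
E
```

```text
t 30.3 p [ 537.  -111.3  250.3] q [ 0.314  0.21  -0.3    2.289  1.783  0.25  -0.438] open 0.0 F [-1.9  0.5  1.9] M [ 0.26  0.68 -0.03]
x az 70.24 xz 0.019 z [ 0.625 -0.209 -0.752] lean 41.21 lean az -18.5
rack -116.8 -35.3 250.3
```

View pics/w26.png

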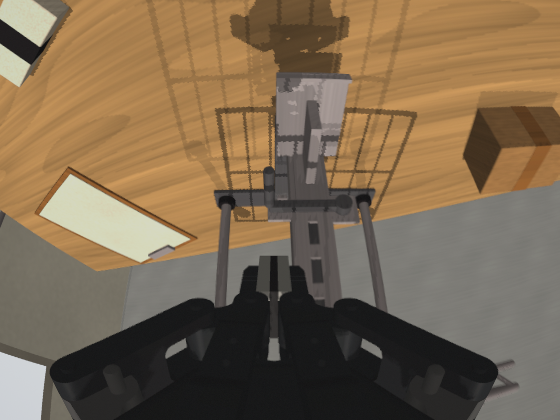

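View pics/s26.png

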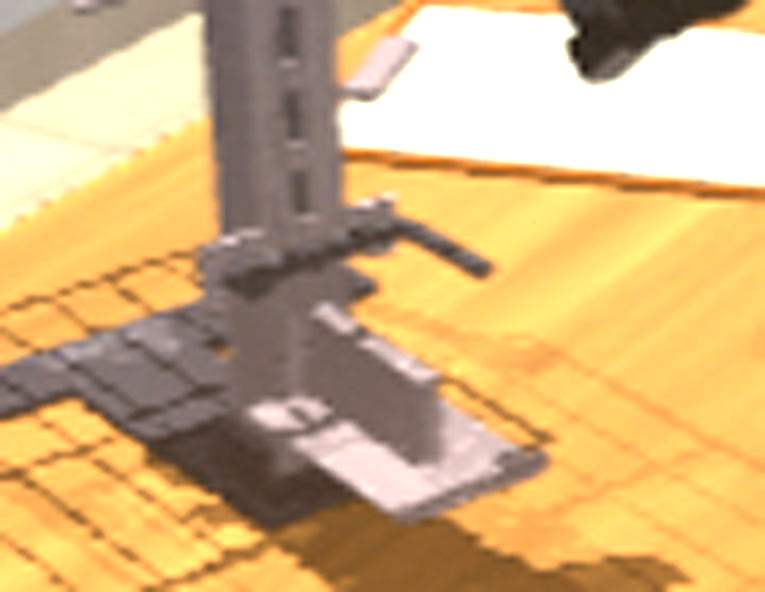

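```bash
python3 - <<'E'
from h import *
c=dict(np.load("w26.npz"))
def atx(u,v,x):
    a=torack(bp(c,u,v,0)); b=torack(-c["R"].T@c["t"]); k=(x-b[0])/(a[0]-b[0]); return b+k*(a-b)
for a in (0,.05,.1,.15):
    for off in (0,2): print(a,off,[(proj('side',W(RK,X)).round(1)).tolist() for X in [(-12,35,137+off),(-10,35-75*np.cos(a),137+off+75*np.sin(a)),(-61,35-75*np.cos(a),137+off+75*np.sin(a))]], [pw(c,W(RK,X)).round(1).tolist() for X in [(-14,35,137+off),(-61,35-75*np.cos(a),137+off+75*np.sin(a))]])
i=cv2.imread("pics/w26.png")[150:230,250:370]; cv2.imwrite("pics/w26c.png",cv2.resize(i,None,fx=6.5,fy=6.5,interpolation=cv2.INTER_CUBIC))
E
```

```text
0 0 [[249.8, 198.5], [267.5, 191.3], [276.6, 197.0]] [[343.0, 198.0], [267.7, 167.8]]
0 2 [[249.7, 198.0], [267.5, 190.8], [276.5, 196.5]] [[343.2, 199.6], [267.7, 169.6]]
0.05 0 [[249.8, 198.5], [267.4, 190.4], [276.5, 196.0]] [[343.0, 198.0], [267.9, 171.1]]
0.05 2 [[249.7, 198.0], [267.4, 189.8], [276.5, 195.5]] [[343.2, 199.6], [267.9, 172.8]]
0.1 0 [[249.8, 198.5], [267.3, 189.4], [276.4, 195.1]] [[343.0, 198.0], [268.2, 174.3]]
0.1 2 [[249.7, 198.0], [267.3, 188.9], [276.4, 194.5]] [[343.2, 199.6], [268.2, 176.1]]
0.15 0 [[249.8, 198.5], [267.2, 188.5], [276.3, 194.1]] [[343.0, 198.0], [268.8, 177.7]]
0.15 2 [[249.7, 198.0], [267.2, 188.0], [276.3, 193.6]] [[343.2, 199.6], [268.8, 179.5]]
```

View pics/w26c.png

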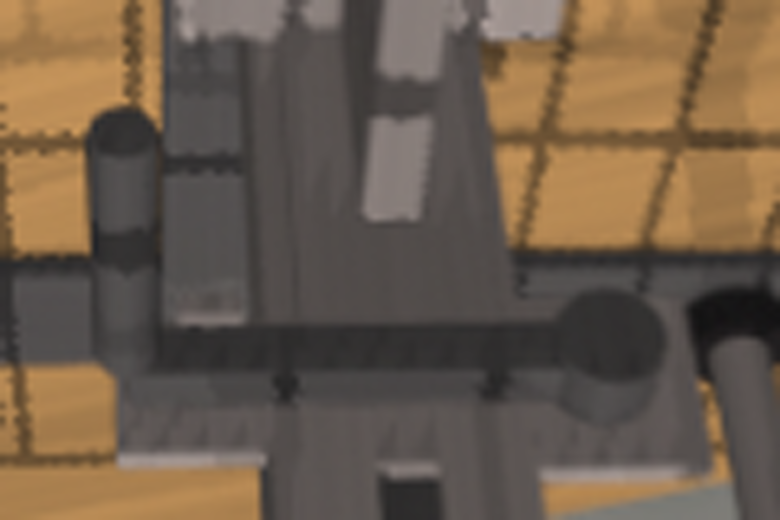

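```bash
python3 - <<'E'
from h import *
c=dict(np.load("w26.npz"))
def atx(u,v,x):
    a=torack(bp(c,u,v,0)); b=torack(-c["R"].T@c["t"]); k=(x-b[0])/(a[0]-b[0]); return b+k*(a-b)
g=lambda u,v:(250+u/6.5,150+v/6.5)
def sl(p,q,x):
    a=atx(*g(*p),x);b=atx(*g(*q),x); print(a.round(1),b.round(1),'slope dz/-dy',((a[2]-b[2])/(b[1]-a[1])).round(4))
sl((160,330),(555,325),-12); sl((155,370),(555,372),-12)
sl((120,460),(700,472),0); sl((382,468),(440,470),0)
print(atx(*g(120,132),-61))
E
```

```text
[-12.  -34.1 137.8] [-12.   27.3 138. ] slope dz/-dy -0.0026
[-12.  -35.  145.2] [-12.   26.2 146.8] slope dz/-dy -0.0256
[  0.  -40.6 153.7] [  0.   50.1 158. ] slope dz/-dy -0.0473
[  0.   -0.3 156.1] [  0.    8.7 156.6] slope dz/-dy -0.0635
[-61.         -39.38248697 139.87314321]
```

Call:
{"op": "drive_tool", "data": {"commands": [{"linear":[0,0,0.05],"yaw":0},{"linear":[0,0,0.05],"yaw":0},{"linear":[0,-0.015,0.03],"yaw":0},{"linear":[0,-0.006,0.006],"yaw":0},{"linear":[0,0,0],"yaw":0}]}}

```text
clock: 30.98
position: [610.2, -137.6, 130.5]
orientation: [2.056, 1.432, 0.556]
wrist_force: [0.9, -1.1, 5.1]
opening: 0.003
```

Call:
{"op": "drive_tool", "data": {"commands": [{"linear":[0,-0.0013,0.0015],"yaw":0},{"linear":[0,-0.0013,0.0015],"yaw":0},{"linear":[0,0,0],"yaw":0}]}}

```text
clock: 31.35
position: [610.8, -137.9, 129.7]
orientation: [2.051, 1.429, 0.558]
wrist_force: [-6.7, 1.2, 18.2]
opening: 0.001
```

```bash
python3 - <<'E'
from h import *
rep()
E
```

```text
t 31.35 p [ 610.8 -137.9  129.7] q [ 0.438  0.582 -0.469  2.246  2.326  0.537 -0.902] open 0.001 F [-6.7  1.2 18.2] M [-0.61 -0.57 -0.3 ]
x az 70.04 xz 0.014 z [ 0.626 -0.216 -0.749] lean 41.51 lean az -19.0
rack -38.3 -35.7 129.7
```

Call:
{"op": "drive_tool", "data": {"commands": [{"linear":[0,-0.0016,0.0019],"yaw":0},{"linear":[0,-0.001,0.001],"yaw":0},{"linear":[0,0,0],"yaw":0}]}}

```text
clock: 31.72
position: [611.4, -138.1, 128.8]
orientation: [2.045, 1.426, 0.56]
wrist_force: [-16.1, 1.8, 32.9]
opening: 0.0
```

```bash
python3 - <<'E'
from h import *
rep()
E
```

```text
t 31.73 p [ 611.4 -138.1  128.8] q [ 0.44   0.588 -0.475  2.25   2.336  0.552 -0.91 ] open 0.0 F [-16.1   1.8  32.9] M [-1.17 -1.07 -0.55]
x az 70.05 xz 0.013 z [ 0.631 -0.219 -0.745] lean 41.88 lean az -19.1
rack -37.7 -35.7 128.8
```

Call:
{"op": "drive_tool", "data": {"commands": [{"linear":[0,0.005,-0.006],"yaw":0},{"linear":[0,0.01,-0.02],"yaw":0},{"linear":[0,0,-0.05],"yaw":0},{"linear":[0,-0.02,-0.05],"yaw":0},{"linear":[0.03,-0.02,-0.05],"yaw":0}]}}

```text
clock: 32.35
position: [490.8, -67.6, 237.6]
orientation: [2.064, 1.431, 0.55]
wrist_force: [1.2, 1.7, -0.0]
opening: -0.0
```

```bash
python3 - <<'E'
from h import *
from workcell import manip
c=manip.read_camera("wrist"); np.savez("w27.npz",**c)
cv2.imwrite("pics/w27.png",c["color"][:,:,::-1]); rep()
i=c["color"][:,:,::-1][130:260,230:370]; cv2.imwrite("pics/w27c.png",cv2.resize(i,None,fx=5.6,fy=4.6,interpolation=cv2.INTER_CUBIC))
c=manip.read_camera("side")["color"][:,:,::-1];a=cv2.resize(c[160:240,220:310],None,fx=8.5,fy=7.4,interpolation=cv2.INTER_CUBIC)
cv2.imwrite("pics/s27.png",np.clip((a.astype(float)-15)*1.8,0,255).astype(np.uint8))
E
```

```text
t 32.4 p [488.2 -57.8 239.2] q [ 0.194  0.156 -0.343  2.41   1.807  0.344 -0.606] open 0.0 F [-2.5  3.3  1.8] M [0.42 0.77 0.15]
x az 70.69 xz 0.021 z [ 0.621 -0.201 -0.758] lean 40.72 lean az -17.9
rack -180.7 -1.2 239.2
```

View pics/w27c.png

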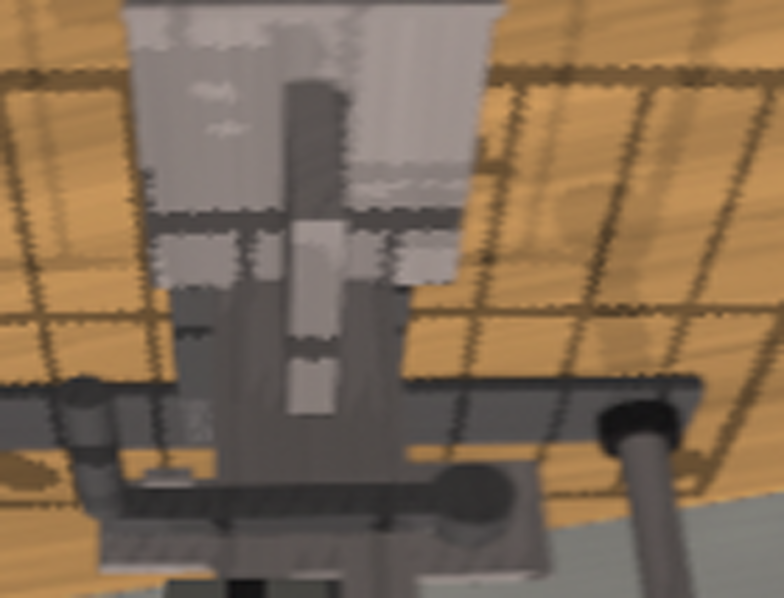

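View pics/s27.png

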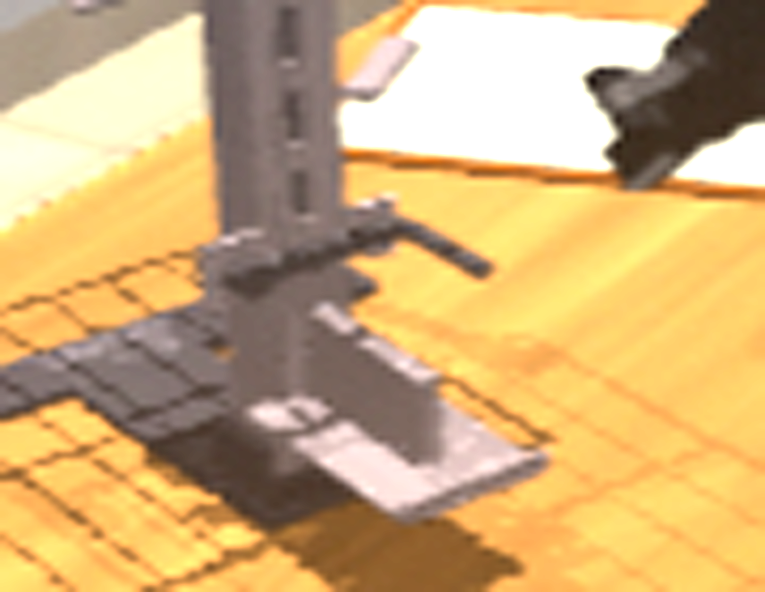

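Call:
{"op": "drive_tool", "data": {"commands": [{"linear":[0,0,0],"yaw":0},{"linear":[0,0,0],"yaw":0},{"linear":[0,0,0],"yaw":0}]}}

```text
clock: 32.83
position: [493.0, -67.1, 236.5]
orientation: [2.063, 1.435, 0.55]
wrist_force: [-0.0, -0.6, 0.2]
opening: 0.001
```

```bash
python3 - <<'E'
from h import *
from workcell import manip
o,p,R=rep(); print(np.abs(o['qd']).max())
c=manip.read_camera("top");cv2.imwrite("pics/top28.png",c["color"][:,:,::-1])
a=cv2.imread("pics/top0.png").astype(int);b=c["color"][:,:,::-1].astype(int)
d=np.abs(a-b).sum(2)
for n,(u0,v0,u1,v1) in dict(carton=(175,95,242,152),black=(88,155,160,203),white=(380,236,440,282)).items(): print(n,d[v0:v1,u0:u1].mean().round(1),d[v0:v1,u0:u1].max())
print(manip.close_job())
E
```

```text
t 32.83 p [493.  -67.1 236.5] q [ 0.207  0.171 -0.338  2.402  1.825  0.349 -0.615] open 0.001 F [-0.  -0.6  0.2] M [ 0.28  0.63 -0.03]
x az 69.97 xz 0.015 z [ 0.617 -0.212 -0.758] lean 40.72 lean az -19.0
rack -173.0 -8.4 236.5
0.005385445239760433
carton 14.3 51
black 14.2 60
white 25.4 154
the job is handed in; nothing more can be done
None
```

I hung the steel-grey bracket in the two slots below the keeper, swung the keeper bar shut across its top edge and let go. I handed the job in at about 33 s of simulated time; no verdict was reported.

**How it was done**
- The moves can't tilt the tool directly, so I raised the arm until a joint limit made it lean back, about 28° to hang the bracket and about 41° for the keeper.
- I first turned the bracket on the bench to line it up with the rack. I then regripped it with the tool leaning and pressed it in.
- The first press was blocked at the face, so I moved 3.5 mm sideways and the tabs went in. The bracket then slid down about 17 mm to a firm stop, with about 19 N pushing back.

**Last checks**
- **Bracket:** the wrist and side pictures show it upright on the column. From the tool position I estimate its origin at 58 mm above the bench; a wrist picture suggested about 60 mm. Both are within 50 to 68 mm.
- **Sideways position:** it read about 3 mm off the middle in my first fit of the rack. The slots show the same shift in the pictures, so I take that as an error in the fit.
- **Keeper:** it stopped firmly under up to about 33 N pushing back. The pictures put it 0.00 to 0.045 rad from level, with 0.07 allowed. That is a picture estimate, not a reading.
- **Stock boxes:** before-and-after top pictures show no change at the carton and black box. The white box area differs a little, with no sign of a move; I took this to be shadow without viewing it closely.
- **At hand-in:** the arm was still, the wrist force was about zero, and the gripper was about 170 mm in front of the upright.

**What went wrong on the way**
- Pinching the keeper peg failed: the fingers closed beside it. I pushed it with closed fingers instead.
- Joint 6 sat on its 1.98 rad limit during the leaning moves, reading up to 1.982, and joint 4 came within 0.01 rad of its limit at the end.

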